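# Find the mincer plates by heft and open their canister

## Task

The mincer's steel plates are in one of the three identical lidded steel canisters under the shelf; the other two hold only light parts, so feel by weight which one it is, without lifting a wrong lid. Stand that canister, still closed, in the grey tray with the ring nut, then take off its lid and lay it, knob up, flat beside it in the tray or on the worktop. Leave the other two closed and where they stood, keep the canisters upright all along, and do not disturb the food and tools lying about.

Things in the scene. Friction and masses are not known exactly. Their poses are not given: they have to be found in the camera images.
- canister_a: one of three identical stainless canisters in a row under the shelf, 105 mm apart: 62 mm outside diameter, 110 mm high, 53 mm bore, 4 mm floor, open top with a lid. Origin: centre of the underside, z up. Any of the three may hold the plates, nothing shows which; lidded, that one weighs 0.65 to 0.85 kg, the others 0.27 to 0.36 kg
- canister_b: one of three identical stainless canisters in a row under the shelf, 105 mm apart: 62 mm outside diameter, 110 mm high, 53 mm bore, 4 mm floor, open top with a lid. Origin: centre of the underside, z up. Any of the three may hold the plates, nothing shows which; lidded, that one weighs 0.65 to 0.85 kg, the others 0.27 to 0.36 kg
- canister_c: one of three identical stainless canisters in a row under the shelf, 105 mm apart: 62 mm outside diameter, 110 mm high, 53 mm bore, 4 mm floor, open top with a lid. Origin: centre of the underside, z up. Any of the three may hold the plates, nothing shows which; lidded, that one weighs 0.65 to 0.85 kg, the others 0.27 to 0.36 kg
- lid_a: loose steel lid of canister_a, 60 g: disc of 58 mm (inside the canister's 62), 4 mm thick, over a plug of 50 mm, 9 mm deep, that sits in the bore; black knob in the middle, 20 mm wide from 8 to 21 mm above the disc, 24 mm tall. Origin: centre of the plug's underside, z up; seated it is 101 mm above the canister's origin (disc top 114, knob top 138 mm above the canister's foot)
- lid_b: loose steel lid of canister_b, 60 g: disc of 58 mm (inside the canister's 62), 4 mm thick, over a plug of 50 mm, 9 mm deep, that sits in the bore; black knob in the middle, 20 mm wide from 8 to 21 mm above the disc, 24 mm tall. Origin: centre of the plug's underside, z up; seated it is 101 mm above the canister's origin (disc top 114, knob top 138 mm above the canister's foot)
- lid_c: loose steel lid of canister_c, 60 g: disc of 58 mm (inside the canister's 62), 4 mm thick, over a plug of 50 mm, 9 mm deep, that sits in the bore; black knob in the middle, 20 mm wide from 8 to 21 mm above the disc, 24 mm tall. Origin: centre of the plug's underside, z up; seated it is 101 mm above the canister's origin (disc top 114, knob top 138 mm above the canister's foot)
- shelf_stand: fixed steel shelf over the canisters, 260 mm deep (x), 350 mm wide (y), its underside 290 mm above the worktop. Origin: on the worktop under its centre; x points to its back, open front at x = -130 mm. Canisters stand at about x = -90 mm, y = +105, 0, -105 mm; spice jars from x = +55 mm; uprights at x = +90, y = +-158 mm; feet 13 mm high along y = +-158 mm
- tray: fixed shallow grey parts tray, 190 mm (x) by 260 mm (y), rim 14 mm high, floor 3 mm thick; the mincer's steel ring nut (94 mm over its lugs, 25 mm high) lies fixed in it at x = +38 mm, y = -78 mm. Origin: centre of the underside, z up
- tray_spot (a point): a point in the free part of the tray, on its floor, clear of the ring nut; a good place for the canister, with free tray and rim around it
- peeler: bystander: green-handled peeler, 170 mm long, on the worktop in front of the chip cutter. Origin: centre of the underside
- garlic: bystander: garlic bulb, 50 mm, right of the chip cutter. Origin: centre of the underside
- potato_a: bystander: potato, 89 mm long, right of the chip cutter. Origin: centre of the underside

How it is judged:
By the outcome, as a careful person would: the job done as asked, in the order asked, and still so for the second after the job is handed in, with the robot touching nothing.
It also fails if it takes over 72 s, if anything falls off the work surface, if the arm or the gripper's body presses on something with over 40 N, if the wrist force passes 120 N, or if a joint passes its speed limit or range.

## Robot

A 6-joint arm with a two-finger parallel gripper is mounted at the origin on a cart in front of the work surface, level with it; the furniture and walls round the work are solid. World frame = base frame: x ahead of the robot, y to its left, z up, the work surface at z = 0. Lengths are in m, angles in degrees, forces in N, time in s.
With the tool pointing down it reaches from about 0.4 to 0.825 m from the base axis. Payload 7 kg.
Tool frame: the origin (TCP) lies between the finger pads; the fingertips stand 22 mm ahead of it and the grasp point (between the pads) lies 3 mm ahead of it; z points along the fingers, y is the line along which they close (so a half turn about z gives the same grasp; the last joint's range is limited). The gripper opens to 88 mm and grips with 3 to 60 N. Pads are 19 mm wide; open, the fingers measure 130 mm over their backs; the gripper's body (78 mm by 193 mm) begins 47 mm behind the grasp point.
Start: joints at [-60.441, 20.546, 0.682, 0, -70.136, -16.507], TCP at [0.152, -0.658, 0.249] pointing down, gripper open.
Joint ranges: [-176.03, 176.03], [-82.01, 121.73], [-58.28, 71.71], [-173.87, 95.51], [-174.79, -0.11], [-173.66, 173.66]. Speed limits (degrees/s): [136.94, 136.94, 172.46, 180, 180, 180].

## Interface

Orientations are given as [roll, pitch, yaw] about the fixed x, y, z axes, in that order (R = Rz(yaw) Ry(pitch) Rx(roll)).
In Python, from plant import r, vision gives the robot as it stands.
- The arm moves only by the shell command python3 -m pendant 'ROWS' [FORCE]. ROWS is JSON, a list that holds one entry, the list of rows, each a list of 7 numbers: the shift along the tool's x, y, z scaled (see below), then the turn, a rotation vector about the tool's x, y, z scaled (see below), then the opening, from -1 (shut) to 1 (fully open). In form: [[[x, y, z, wx, wy, wz, fingers], ...]]. A call has exactly 8 rows; each row shifts and turns the commanded pose from where the row before left it, along the tool's axes as they then stand; what a row does not reach is not made up. The controller multiplies each number of a shift by 20 mm and each number of a turn by 4 degrees. A row lasts 1/10 s, in which the tool goes at most 50 mm and 8.59 degrees, less where a joint would pass 70% of its speed; a pose out of reach is approached as far as the arm can. A call with a number of a shift or a turn outside -1 to 1 is refused whole. A call with a gripper value outside its range is refused whole. The fingers move at their own pace and stop on an object; FORCE is the grip in N (left out, the last holds). Time passes only in rows, so rows that do not move let the fingers close, or fill a call up. It gives the time, the measured TCP pose, the force, the opening and the grip force at its end, in the units of the state.
- r.get_state(): the state, without advancing time (a new reading comes with each control period).
- vision.capture(name): name is "side" or "top"; returns a dict with "frame" (480x640x3 uint8, blue, green, red), "depth" (480x640 float32, m along the optical axis (not along the pixel's ray), 0 where there is no reading), "camera_matrix" (3x3 intrinsics, pixels), "k1" (the pictures are not rectified: a ray, as slopes to the right and down, at radius r is drawn at 1 + k1 r^2 times it, then the intrinsics apply), "extrinsics" (4x4, takes a point from world to camera coordinates). Camera axes: x right, y up, looking along -z (the intrinsics and any distortion apply to the point x, -y, -z); pixel columns grow to the right and rows downward; lengths in m; the calibration is good to about 2 mm. A picture is of the moment at which its call begins.
- r.close_job(): hands the job in; it is judged then, once.
The state is a dict: "time_s": time; "joints": joint angles; "qd": joint speeds; "joint_torque": joint torques, N m; "tcp_pos": TCP position; "eef_rot": TCP orientation; "contact_force": force on the tool from outside, world axes, zero at the start; "moment": the same for the moment, N m; "gripper_width": finger opening in m; "gripper_force": force on a finger pad.
Only numpy, scipy, OpenCV 4.12 (cv2) and the standard library are available. Lean on these libraries where they do the work, as an engineer would, in place of code of your own. Each camera call takes 0.05 s, during which the arm holds its last target. There are 200 camera calls.

## Working session

There is one attempt and no reset: what is moved stays moved. The work goes in short steps, Python scripts to look and compute and a shell command to move; the robot and the scene stay as the last step left them, time stands still between calls to the robot, and variables do not carry over. Pictures are saved under pics/ and viewed, at most 10 in all, crops included, and the job is handed in when it is done.

```bash
ls; mkdir -p pics
cat > h.py <<'E'
import numpy as np, cv2
from plant import r, vision
def cap(n):
    c=vision.capture(n); return c
def world(c,us,vs,d=None):
    K=np.array(c["camera_matrix"]);k1=c["k1"];E=np.array(c["extrinsics"])
    us=np.asarray(us,float);vs=np.asarray(vs,float)
    xd=(us-K[0,2])/K[0,0];yd=(vs-K[1,2])/K[1,1]
    x,y=xd.copy(),yd.copy()
    for _ in range(15):
        s=1+k1*(x*x+y*y);x=xd/s;y=yd/s
    if d is None:d=c["depth"][vs.astype(int),us.astype(int)]
    P=np.stack([x*d,-y*d,-d,np.ones_like(x*d)],-1)
    return (P@np.linalg.inv(E).T)[...,:3]
def cloud(c):
    v,u=np.mgrid[0:480,0:640];P=world(c,u,v,c["depth"]);P[c["depth"]<=0]=np.nan;return P
E
python3 - <<'E'
from h import *
for n in("side","top"):
    c=cap(n);cv2.imwrite(f"pics/{n}0.png",c["frame"]);np.savez(f"{n}0.npz",**c)
    print(n,np.linalg.inv(np.array(c["extrinsics"])).round(3).tolist(),c["camera_matrix"],c["k1"])
print(r.get_state())
E
```

```text
pics
side [[-0.627, 0.511, -0.588, -0.107], [-0.779, -0.422, 0.463, 0.583], [-0.011, 0.749, 0.663, 0.847], [0.0, 0.0, 0.0, 1.0]] [[528.70977953   0.         330.87555749]
 [  0.         528.70977953 239.63251733]
 [  0.           0.           1.        ]] -0.046553739871486984
top [[0.188, 0.795, -0.576, -0.253], [-0.982, 0.142, -0.124, -0.109], [-0.017, 0.589, 0.808, 1.275], [0.0, 0.0, 0.0, 1.0]] [[540.94824217   0.         320.67896629]
 [  0.         540.94824217 241.08002885]
 [  0.           0.           1.        ]] 0.003116799713292708
{'time_s': 0.1, 'joints': array([-6.04393099e+01,  2.05876987e+01,  6.39422662e-01, -1.69851674e-02,
       -7.01357199e+01, -1.65043582e+01]), 'qd': array([-0.02990426, -0.11782298,  0.21281436,  0.06679652, -0.00204179,
        0.02907334]), 'joint_torque': array([-1.80111580e-03, -5.84161270e+01,  2.93752635e+01,  7.01556846e+00,
        1.02214603e-02, -5.90056379e-05]), 'tcp_pos': array([ 0.15234308, -0.65717443,  0.2477176 ]), 'eef_rot': array([ 1.79914928e+02, -8.55424518e-03, -1.66949445e+02]), 'contact_force': array([-0.82635146,  0.06488543, -0.34536604]), 'moment': array([-0.05622486,  0.04849255,  0.03675117]), 'gripper_force': 0.0, 'gripper_width': 0.08729329647989077}
```

View pics/side0.png

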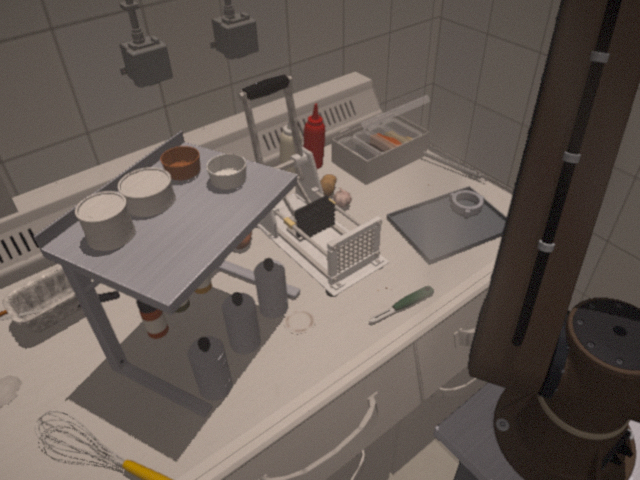

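View pics/top0.png

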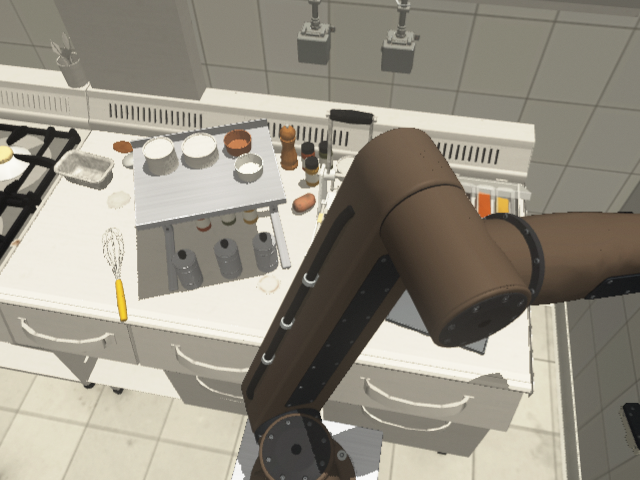

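The side view shows knobs at (204,343), (237,298) and (268,263), with the tray around (450,225) and the nut at (467,203). The top view shows the knobs at (183,255), (223,242) and (263,238), with the arm hiding most of the tray.

Run:
```python
from h import *
from scipy.optimize import least_squares
for n,ks in(("side",[(204,343),(237,298),(268,263)]),("top",[(183,255),(223,242),(263,238)])):
    c=dict(np.load(n+"0.npz"));P=cloud(c);f=c["frame"].astype(int)
    for u,v in ks:
        w=P[v-15:v+70,u-30:u+30].reshape(-1,3)
        k0=np.nanmedian(P[v-3:v+4,u-3:u+4].reshape(-1,3),0)
        w=w[(abs(w[:,2]-.06)<.045)&(np.hypot(*(w[:,:2]-k0[:2]).T)<.055)]
        s=least_squares(lambda p:np.hypot(w[:,0]-p[0],w[:,1]-p[1])-.031,k0[:2],loss="soft_l1",f_scale=.002)
        print(n,"knob",k0.round(4),"cyl",s.x.round(4),len(w))
    m=(P[...,2]>.28)&(P[...,2]<.32);q=P[m]
    rc=cv2.minAreaRect(q[:,:2].astype(np.float32));print(n,"shelf",rc[1],rc[2],cv2.boxPoints(rc).round(3).tolist(),np.nanmedian(q[:,2]))
    g=np.nanmedian(P[300:310,560:570].reshape(-1,3),0)
c=dict(np.load("side0.npz"));P=cloud(c)
pts=dict(tl=(389,216),top=(468,190),r=(513,222),bot=(432,260),nut=(467,203),peel0=(372,322),peel1=(432,291),garlic=(343,198),pot=(328,183),chipf=(384,262),chipl=(330,292),cup=(300,322))
for k,(u,v) in pts.items(): print(k,np.nanmedian(P[v-1:v+2,u-1:u+2].reshape(-1,3),0).round(3))
```

```text
side knob [0.4562 0.4133 0.1363] cyl [0.4629 0.4124] 1087
side knob [0.5095 0.3171 0.1352] cyl [0.5156 0.3141] 989
side knob [0.5493 0.2229 0.1358] cyl [0.5563 0.2199] 908
side shelf (1.174662470817566, 1.4690803289413452) 0.12688776850700378 [[-0.035999998450279236, 0.5649999976158142], [-0.032999999821186066, -0.9039999842643738], [1.1410000324249268, -0.9010000228881836], [1.1380000114440918, 0.5680000185966492]] 0.3089927924257198
top knob [0.4569 0.4093 0.1314] cyl [0.4605 0.4152] 452
top knob [0.5113 0.3175 0.134 ] cyl [0.5139 0.317 ] 433
top knob [0.547  0.2186 0.1318] cyl [0.5533 0.2219] 424
top shelf (1.9764866828918457, 1.1902525424957275) 89.9994888305664 [[-0.04899999871850014, -0.7379999756813049], [1.1419999599456787, -0.7379999756813049], [1.1419999599456787, 1.2380000352859497], [-0.04899999871850014, 1.2380000352859497]] 0.30684907894111807
tl [ 0.614 -0.169  0.011]
top [ 0.547 -0.393  0.023]
r [0.157 0.076 0.412]
bot [ 0.435 -0.138  0.008]
nut [ 0.529 -0.37   0.003]
peel0 [0.389 0.088 0.006]
peel1 [ 0.369 -0.066  0.008]
garlic [ 0.721 -0.11   0.032]
pot [ 0.789 -0.114  0.042]
chipf [ 0.491 -0.04   0.02 ]
chipl [0.5   0.111 0.019]
cup [ 0.486  0.201 -0.   ]
```

```bash
python3 -m pendant '[[[-1,0.75,0,0,0,0,1],[-1,0.75,0,0,0,0,1],[-1,0.75,0,0,0,0,1],[-1,0.75,0,0,0,0,1],[-1,0.75,0,0,0,0,1],[-1,0.75,0,0,0,0,1],[-1,0.75,0,0,0,0,1],[-1,0.75,0,0,0,0,1]]]' 20
python3 -c "
from h import *
s=r.get_state();print(s['joints'],s['tcp_pos'])"
python3 -m pendant '[[[-1,0.75,0,0,0,0,1],[-1,0.75,0,0,0,0,1],[-1,0.75,0,0,0,0,1],[-1,0.75,0,0,0,0,1],[-1,0.75,0,0,0,0,1],[-1,0.75,0,0,0,0,1],[-1,0.75,0,0,0,0,1],[-1,0.75,0,0,0,0,1]]]'
python3 -c "
from h import *
s=r.get_state();print(s['joints'],s['tcp_pos'])"
python3 -m pendant '[[[-0.33,1,0,0,0,0,1],[-0.33,1,0,0,0,0,1],[-0.33,1,0,0,0,0,1],[-0.33,1,0,0,0,0,1],[-0.33,1,0,0,0,0,1],[-0.33,1,0,0,0,0,1],[-0.33,1,0,0,0,0,1],[-0.33,1,0,0,0,0,1]]]'
python3 -c "
from h import *
s=r.get_state();print(s['joints'],s['tcp_pos'],s['eef_rot'])"
```

```text
time_s: 0.9
tcp_pos: [0.2816, -0.5035, 0.2482]
eef_rot: [180.0, -0.0, -167.0]
contact_force: [0.2, -0.7, -0.4]
gripper_width: 0.0875
gripper_force: 0.0
[-4.13682761e+01  1.13998387e+01 -1.20159386e+01 -1.24752376e-02
 -6.66207489e+01 -3.55799926e+01] [ 0.281611   -0.50347244  0.24821731]
time_s: 1.7
tcp_pos: [0.4103, -0.3505, 0.2483]
eef_rot: [180.0, -0.0, -166.9]
contact_force: [-0.4, 0.1, 0.2]
gripper_width: 0.0878
gripper_force: 0.0
[-1.96899539e+01  7.82635907e+00 -1.64254896e+01 -9.82163443e-03
 -6.57767367e+01 -5.72541694e+01] [ 0.41031843 -0.35048605  0.24830245]
time_s: 2.5
tcp_pos: [0.425, -0.1828, 0.2483]
eef_rot: [180.0, -0.0, -167.0]
contact_force: [-0.9, -0.9, 0.8]
gripper_width: 0.0879
gripper_force: 0.0
[ 1.21246469e+00  9.99826923e-02 -2.49076495e+01 -1.21854587e-02
 -6.50138708e+01 -7.81610458e+01] [ 0.42499988 -0.18277932  0.24833936] [ 1.79984780e+02 -1.87805329e-02 -1.66953728e+02]
```

```bash
cat > fit.py <<'E'
import numpy as np
D=[([-60.439,20.588,.639],[.15234,-.65717,.2477]),([-41.368,11.4,-12.016],[.2816,-.50347,.24822]),([-19.69,7.826,-16.425],[.41032,-.35049,.2483]),([1.2125,.1,-24.908],[.425,-.18278,.24834])]
A=[];b=[]
for q,p in D:
    j=np.radians(q);P=j[1]-j[2];c,s=np.cos(j[0]),np.sin(j[0]);rho=p[0]*c+p[1]*s;print("lat",-p[0]*s+p[1]*c)
    A+=[[1,0,np.sin(j[1]),np.cos(P),np.sin(P)],[0,1,np.cos(j[1]),-np.sin(P),np.cos(P)]];b+=[rho,p[2]]
x,res,rk,sv=np.linalg.lstsq(np.array(A),np.array(b),rcond=None);print(x.round(3),res,sv)
x,res,rk,sv=np.linalg.lstsq(np.array(A)[:,[1,2,3,4]],np.array(b),rcond=None);print("a=0",x.round(3),res,sv)
x,res,rk,sv=np.linalg.lstsq(np.array(A)[:,[1,2,3]],np.array(b),rcond=None);print("a=e=0",x.round(3),res,sv)
E
python3 fit.py
```

```text
lat -0.1917047116299199
lat -0.1917368976221915
lat -0.19174712550271852
lat -0.19173230238735112
[-0.    -0.163  0.602  0.461  0.005] [4.19702576e-11] [3.45573968 2.82802381 0.24020102 0.04776332 0.01291255]
a=0 [-0.163  0.602  0.461  0.005] [2.05078302e-10] [3.44705385 2.01495395 0.23981111 0.01646185]
a=e=0 [-0.156  0.601  0.463] [1.86557415e-08] [2.92896261 1.84150485 0.17331456]
```

```bash
cat > ik.py <<'E'
import numpy as np
def ik(g,yaw,pit,L3=.28,q=None):
    d=np.array([np.cos(pit)*np.cos(yaw),np.cos(pit)*np.sin(yaw),-np.sin(pit)])
    w=np.array(g)-d*(L3+.003); h=L3-.163
    r=np.hypot(w[0],w[1]); j1=np.arctan2(w[1],w[0])+np.arcsin(.1917/r)
    rho=np.sqrt(r*r-.1917**2);z=w[2]-h;D=np.hypot(rho,z)
    al=np.arccos((.602**2+D*D-.461**2)/(2*.602*D));el=np.arctan2(z,rho)+al
    e=.602*np.array([np.cos(el),np.sin(el)]);P=np.arctan2(e[1]-z,rho-e[0])
    f=np.array([np.cos(P)*np.cos(j1),np.cos(P)*np.sin(j1),-np.sin(P)])
    up=np.array([-np.sin(P)*np.cos(j1),-np.sin(P)*np.sin(j1),-np.cos(P)]) # 'down' normal
    lat=np.array([-np.sin(j1),np.cos(j1),0])
    j5=np.arccos(f@d);j4=np.arctan2(d@lat,d@up)
    j2=np.pi/2-el
    return np.degrees([j1,j2,j2-P,j4,-j5]).round(1),w.round(3)
if __name__=="__main__":
  y=np.radians(25.7)
  for L3 in(.22,.28,.34):
   for n,c in(("c1",(.462,.414)),("c2",(.515,.3155)),("c3",(.555,.221))):
    for back in(0,.1):
     for pit in(50,60):
      print(L3,n,back,pit,*ik((c[0]-back*.9,c[1]-back*.434,.097),y,np.radians(pit),L3))
E
python3 ik.py
```

```text
0.22 c1 0 50 [ 69.9  16.1 -36.8 -78.1 -27.3] [0.333 0.352 0.268]
0.22 c1 0 60 [ 67.2  16.5 -31.9 -48.2 -26.4] [0.362 0.366 0.29 ]
0.22 c1 0.1 50 [ 81.    8.4 -48.1 -77.5 -32.8] [0.243 0.308 0.268]
0.22 c1 0.1 60 [ 76.9   8.6 -43.2 -53.4 -29.1] [0.272 0.322 0.29 ]
0.22 c2 0 50 [ 57.8  14.3 -39.7 -88.1 -20. ] [0.386 0.253 0.268]
0.22 c2 0 60 [ 55.7  14.7 -34.5 -46.4 -20.2] [0.415 0.267 0.29 ]
0.22 c2 0.1 50 [ 67.3   5.7 -51.7 -88.9 -25.2] [0.296 0.21  0.268]
0.22 c2 0.1 60 [ 63.7   6.1 -46.4 -55.  -22.1] [0.325 0.224 0.29 ]
0.22 c3 0 50 [  45.4   13.7  -40.5 -101.3  -12.8] [0.426 0.159 0.268]
0.22 c3 0 60 [ 44.   14.2 -35.3 -37.9 -14.8] [0.455 0.173 0.29 ]
0.22 c3 0.1 50 [  51.6    4.9  -52.6 -105.2  -16.9] [0.336 0.115 0.268]
0.22 c3 0.1 60 [ 49.2   5.3 -47.3 -51.  -14.9] [0.365 0.129 0.29 ]
0.28 c1 0 50 [ 73.7  14.7 -42.1 -82.8 -28.8] [0.298 0.335 0.314]
0.28 c1 0 60 [ 69.7  14.9 -35.8 -52.1 -26.1] [0.334 0.353 0.342]
0.28 c1 0.1 50 [ 86.8   7.1 -53.2 -79.  -35. ] [0.208 0.292 0.314]
0.28 c1 0.1 60 [ 80.8   7.  -47.  -55.8 -29.7] [0.244 0.309 0.342]
0.28 c2 0 50 [ 60.9  12.7 -45.2 -9
[... 610 characters left out ...]
.1] [0.307 0.34  0.394]
0.34 c1 0.1 50 [ 93.9   6.1 -58.4 -79.1 -37.4] [0.173 0.275 0.36 ]
0.34 c1 0.1 60 [ 85.2   5.3 -50.7 -57.6 -30.7] [0.217 0.296 0.394]
0.34 c2 0 50 [  64.6   11.4  -50.8 -101.7  -24.4] [0.316 0.22  0.36 ]
0.34 c2 0 60 [ 60.   11.3 -42.7 -58.3 -19.3] [0.36  0.241 0.394]
0.34 c2 0.1 50 [ 79.9   2.  -63.3 -92.4 -31.4] [0.226 0.176 0.36 ]
0.34 c2 0.1 60 [ 71.1   2.  -54.6 -62.6 -23.6] [0.27  0.198 0.394]
0.34 c3 0 50 [  49.9   10.7  -51.7 -122.1  -18.1] [0.356 0.125 0.36 ]
0.34 c3 0 60 [ 46.8  10.7 -43.6 -55.  -12.7] [0.4   0.147 0.394]
0.34 c3 0.1 50 [  60.6    1.   -64.4 -113.6  -23.6] [0.266 0.082 0.36 ]
0.34 c3 0.1 60 [ 54.3   1.1 -55.5 -65.3 -15.3] [0.31  0.103 0.394]
```

```bash
python3 -m pendant '[[[-0.2,1,0,0,0,0,1],[-0.2,1,0,0,0,0,1],[-0.2,1,0,0,0,0,1],[-0.2,1,0,0,0,0,1],[-0.2,1,0,0,0,0,1],[-0.2,1,0,0,0,0,1],[-0.2,1,0,0,0,0,1],[-0.2,1,0,0,0,0,1]]]'
python3 -m pendant '[[[-0.2,1,0,0,0,0,1],[-0.2,1,0,0,0,0,1],[-0.2,1,0,0,0,0,1],[-0.2,1,0,0,0,0,1],[0,0,0,0,0,-0.8,0.8],[0,0,0,0,0,-0.8,0.8],[0,0,0,0,0,-0.8,0.8],[0,0,0,0,0,-0.8,0.8]]]'
python3 -m pendant '[[[0,0,0,0,-0.94,0,0.8],[0,0,0,0,-0.94,0,0.8],[0,0,0,0,-0.94,0,0.8],[0,0,0,0,-0.94,0,0.8],[0,0,0,0,-0.94,0,0.8],[0,0,0,0,-0.94,0,0.8],[0,0,0,0,-0.94,0,0.8],[0,0,0,0,-0.94,0,0.8]]]'
cat > rel.py <<'E'
# rel.py gx gy gz : shift (TCP) in tool axes, in row units, needed to bring grasp point to g
import sys
from h import *
from scipy.spatial.transform import Rotation as Ro
s=r.get_state();R=Ro.from_euler("xyz",s["eef_rot"],degrees=True).as_matrix()
print("t",s["time_s"],"tcp",s["tcp_pos"].round(4),"j",s["joints"].round(1),"rpy",s["eef_rot"].round(2),"F",s["contact_force"].round(2),"w",round(s["gripper_width"],4),round(s["gripper_force"],1))
print("tool z",R[:,2].round(3),"y",R[:,1].round(3))
for a in sys.argv[1:]:
    g=np.array([float(v) for v in a.split(",")]);d=g-(s["tcp_pos"]+.003*R[:,2]);print(a,"units",(R.T@d/.02).round(2),"R*0.02 cols; mm",(d*1000).round(1))
print("per row: world up",(R.T@[0,0,1]).round(3))
E
python3 rel.py .501,.195,.201 .555,.221,.097
```

```text
time_s: 3.3
tcp_pos: [0.4199, -0.0198, 0.2484]
eef_rot: [180.0, -0.0, -167.0]
contact_force: [0.1, -0.4, 0.2]
gripper_width: 0.0876
gripper_force: 0.0
time_s: 4.1
tcp_pos: [0.4175, 0.061, 0.2483]
eef_rot: [180.0, -0.0, -154.0]
contact_force: [-0.4, -0.7, -0.4]
gripper_width: 0.0787
gripper_force: 0.0
time_s: 4.9
tcp_pos: [0.4176, 0.0611, 0.2487]
eef_rot: [180.0, 30.2, -154.1]
contact_force: [0.1, -0.6, -0.5]
gripper_width: 0.0785
gripper_force: 0.0
t 4.9 tcp [0.4176 0.0611 0.2487] j [  42.1  -24.2  -54.8   15.7  -31.1 -117.6] rpy [ 179.95   30.25 -154.15] F [ 0.06 -0.57 -0.49] w 0.0785 0.0
tool z [ 0.453  0.22  -0.864] y [-0.436  0.9    0.001]
.501,.195,.201 units [-4.56  4.2   5.27] R*0.02 cols; mm [ 82.1 133.2 -45.1]
.555,.221,.097 units [-4.53  4.19 11.28] R*0.02 cols; mm [ 136.1  159.2 -149.1]
per row: world up [-0.504  0.001 -0.864]
```

```bash
python3 -m pendant '[[[0.226,0.84,0.39,0,0,0,0.8],[0.226,0.84,0.39,0,0,0,0.8],[0.226,0.84,0.39,0,0,0,0.8],[0.226,0.84,0.39,0,0,0,0.8],[0.226,0.84,0.39,0,0,0,0.8],[-0.5,0,0.3,0,0,0,0.8],[-0.5,0,0.3,0,0,0,0.8],[-0.5,0,0.3,0,0,0,0.8]]]'
python3 -m pendant '[[[-0.5,0,0.3,0,0,0,0.8],[-0.5,0,0.3,0,0,0,0.8],[-0.5,0,0.3,0,0,0,0.8],[-0.5,0,0.3,0,0,0,0.8],[-0.5,0,0.3,0,0,0,0.8],[-0.5,0,0.3,0,0,0,0.8],[-0.5,0,0.3,0,0,0,0.8],[-0.5,0,0.3,0,0,0,0.8]]]'
python3 rel.py .555,.221,.097
python3 - <<'E'
from h import *
a=cap("side");b=cap("top")
cv2.imwrite("pics/pre.png",np.hstack([cv2.resize(a["frame"][180:430,140:400],(400,385)),cv2.resize(b["frame"][140:360,120:350],(400,385))]))
E
```

```text
time_s: 5.7
tcp_pos: [0.4321, 0.1457, 0.2276]
eef_rot: [178.5, 28.0, -154.1]
contact_force: [-0.0, 0.0, -0.0]
gripper_width: 0.0789
gripper_force: 0.0
time_s: 6.5
tcp_pos: [0.5161, 0.1878, 0.2228]
eef_rot: [178.5, 28.0, -154.1]
contact_force: [-0.5, 0.3, 0.4]
gripper_width: 0.0789
gripper_force: 0.0
t 6.5 tcp [0.5161 0.1878 0.2228] j [  44.2   -4.6  -46.1   18.6  -22.4 -123.5] rpy [ 178.46   27.96 -154.11] F [-0.51  0.29  0.36] w 0.0789 0.0
tool z [ 0.41   0.229 -0.883] y [-0.448  0.894  0.024]
.555,.221,.097 units [0.76 0.47 6.58] R*0.02 cols; mm [  37.7   32.6 -123.1]
per row: world up [-0.469  0.024 -0.883]
```

View pics/pre.png

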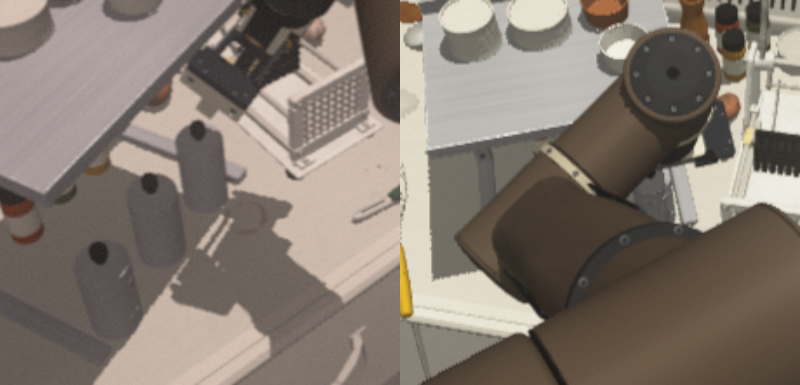

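```bash
python3 -m pendant '[[[0.2,0,0,0.2,-0.25,0,0.8],[0.2,0,0,0.2,-0.25,0,0.8],[0.2,0.2,0,0,0,0,0.8],[0.1,0.2,0,0,0,0,0.8],[0,0,0.5,0,0,0,0.8],[0,0,0.5,0,0,0,0.8],[0,0,0.5,0,0,0,0.8],[0,0,0,0,0,0,0.8]]]'
python3 rel.py .555,.221,.097
python3 - <<'E'
from h import *
a=cap("side");P=cloud(a)
for u,v in [(204,343),(237,298),(268,263)]:print(np.nanmedian(P[v-2:v+3,u-2:u+3].reshape(-1,3),0).round(4))
E
```

```text
time_s: 7.4
tcp_pos: [0.5153, 0.1957, 0.191]
eef_rot: [-180.0, 29.8, -154.1]
contact_force: [-0.1, -1.4, -0.7]
gripper_width: 0.0787
gripper_force: 0.0
t 7.4 tcp [0.5153 0.1957 0.191 ] j [  38.    -2.7  -58.2   49.    -8.  -149.3] rpy [-180.     29.83 -154.14] F [-0.1  -1.41 -0.69] w 0.0787 0.0
tool z [ 0.448  0.217 -0.867] y [-0.436  0.9   -0.   ]
.555,.221,.097 units [0.31 0.27 5.09] R*0.02 cols; mm [ 38.3  24.7 -91.4]
per row: world up [-0.497 -0.    -0.867]
[0.4552 0.4141 0.1368]
[0.5093 0.3172 0.1363]
[0.5007 0.2499 0.1877]
```

```bash
cat > fk.py <<'E'
import numpy as np
from scipy.optimize import least_squares
from scipy.spatial.transform import Rotation as Ro
D=[([-60.439,20.588,.639,0,-70.136],[.15234,-.65717,.2477]),([-41.368,11.4,-12.016,0,-66.62],[.2816,-.50347,.24822]),([-19.69,7.826,-16.425,0,-65.777],[.41032,-.35049,.2483]),([1.2125,.1,-24.908,0,-65.014],[.425,-.18278,.24834]),
([42.1,-24.2,-54.8,15.7,-31.1],[.4176,.0611,.2487]),([44.2,-4.6,-46.1,18.6,-22.4],[.5161,.1878,.2228]),([38,-2.7,-58.2,49,-8],[.5153,.1957,.191])]
dd={4:[.453,.22,-.864],5:[.41,.229,-.883],6:[.448,.217,-.867]}
def fk(q,p,s=-1):
    h,L1,L2,e,lat,L3=p;j=np.array(q)
    P=j[1]-j[2];Y=lambda a:Ro.from_euler("y",a,degrees=True)
    W=Y(P)*Ro.from_euler("x",s*j[3],degrees=True)*Y(-j[4]);d=W.apply([1,0,0])
    v=np.array([0,lat,h])+Y(j[1]).apply([0,0,L1])+Y(P).apply([L2,0,e])+L3*d
    Z=Ro.from_euler("z",j[0],degrees=True);return Z.apply(v),Z.apply(d)
def fit():
    best=None
    for s in(1,-1):
        o=least_squares(lambda p:np.concatenate([fk(q,p,s)[0]-t for q,t in D]),[.15,.6,.46,0,-.19,.28])
        if best is None or o.cost<best[0]: best=(o.cost,s,o.x)
    return best
if __name__=="__main__":
    c,s,p=fit();print(c,s,p.round(4))
    for k,v in dd.items():print(fk(D[k][0],p,s)[1].round(3),v,(fk(D[k][0],p,s)[0]-D[k][1]).round(4))
E
python3 fk.py
```

```text
0.005301420420966957 -1 [ 0.2089  0.7004  0.4133  0.0573 -0.1713  0.5202]
[ 0.453  0.221 -0.864] [0.453, 0.22, -0.864] [ 0.0053 -0.0078 -0.0114]
[ 0.41   0.229 -0.883] [0.41, 0.229, -0.883] [ 0.0253  0.0115 -0.0061]
[ 0.447  0.216 -0.868] [0.448, 0.217, -0.867] [ 0.0186 -0.0653 -0.0421]
```

```bash
python3 - <<'E'
t=open("fk.py").read()
t=t.replace("h,L1,L2,e,lat,L3=p","h,L1,L2,e,lat,L3,y3,z4=p").replace("+L3*d\n","+L3*d+W.apply([0,y3,0])+(Y(P)*Ro.from_euler('x',s*j[3],degrees=True)).apply([0,0,z4])\n").replace(",-.19,.28]",",-.05,.28,-.1,0]")
open("fk.py","w").write(t)
E
python3 fk.py
```

```text
6.744254999712276e-08 -1 [ 1.987e-01  6.023e-01  4.636e-01 -2.000e-04  4.000e-04  3.564e-01
 -1.922e-01 -0.000e+00]
[ 0.453  0.221 -0.864] [0.453, 0.22, -0.864] [-0.0001  0.0002  0.    ]
[ 0.41   0.229 -0.883] [0.41, 0.229, -0.883] [-0.0001 -0.      0.    ]
[ 0.447  0.216 -0.868] [0.448, 0.217, -0.867] [ 0.0001 -0.     -0.    ]
```

```bash
cat > ik.py <<'E'
from fk import *
p=fit()[2];lo=np.array([-176,-82,-58.2,-173.8,-174.7])+1.5;hi=np.array([176,121.7,71.7,95.5,-.2])-1.5
rng=np.random.default_rng(0)
def ik(g,d,q0,tries=1):
    g=np.array(g);d=np.array(d);best=None
    for k in range(tries):
        x0=np.clip(np.array(q0)+(0 if k==0 else rng.normal(0,40,5)),lo+.01,hi-.01)
        def f(q):
            a,b=fk(q,p);return np.concatenate([(a+.003*b-g)*10,(b-d)*3])
        o=least_squares(f,x0,bounds=(lo,hi))
        if best is None or o.cost<best.cost-1e-6:best=o
    return best.x.round(1),round(float(np.sqrt(2*best.cost)),4)
def dirv(yaw,pit):
    y,t=np.radians([yaw,pit]);return np.array([np.cos(t)*np.cos(y),np.cos(t)*np.sin(y),-np.sin(t)])
C=dict(c1=(.462,.414,.097),c2=(.515,.3155,.097),c3=(.555,.221,.097))
if __name__=="__main__":
  for n,c in C.items():
    for yaw in(25.7,):
     for pit in(55,60,65,70):
      d=dirv(yaw,pit)
      for s in(0,.12):print(n,yaw,pit,s,*ik(np.array(c)-s*d,d,[45,0,-45,20,-20],6))
E
python3 ik.py
```

```text
c1 25.7 55 0 [ 49.   11.6 -55.5  94.  -13.8] 0.4984
c1 25.7 55 0.12 [ 66.7  -1.6 -56.7  61.4 -23.3] 0.2846
c1 25.7 60 0 [ 47.   12.1 -55.4  94.  -10.9] 0.2833
c1 25.7 60 0.12 [ 65.3  -1.3 -56.7  60.3 -21.4] 0.0202
c1 25.7 65 0 [ 45.4  12.7 -55.3  94.   -8.3] 0.0651
c1 25.7 65 0.12 [ 69.9   0.6 -48.   38.5 -28.3] 0.0
c1 25.7 70 0 [ 60.7  14.3 -48.4  47.3 -15.5] 0.0
c1 25.7 70 0.12 [ 69.6   3.3 -38.8  24.  -35.7] 0.0
c2 25.7 55 0 [ 33.5   9.2 -56.7  94.   -5.2] 0.5971
c2 25.7 55 0.12 [ 54.6  -5.1 -56.7  47.8 -17.5] 0.3496
c2 25.7 60 0 [ 32.6  10.  -56.7  94.   -3.9] 0.3664
c2 25.7 60 0.12 [ 54.4  -4.2 -56.7  49.  -17.6] 0.0787
c2 25.7 65 0 [ 31.9  10.9 -56.7  94.   -2.7] 0.1348
c2 25.7 65 0.12 [ 58.1  -2.1 -49.1  32.4 -25. ] 0.0
c2 25.7 70 0 [ 50.3  12.7 -49.7  41.5 -12.4] 0.0
c2 25.7 70 0.12 [ 57.9   0.9 -39.6  19.1 -33.9] 0.0
c3 25.7 55 0 [ 38.3  12.  -41.1 -14.7  -1.7] 0.4207
c3 25.7 55 0.12 [ 42.3  -6.5 -56.7  34.8 -10.8] 0.2556
c3 25.7 60 0 [ 38.4  10.8 -50.4  27.6  -2.7] 0.3239
c3 25.7 60 0.12 [ 43.   -5.4 -56.7  40.  -13. ] 0.0171
c3 25.7 65 0 [ 34.2  10.8 -54.6  52.6  -2.9] 0.129
c3 25.7 65 0.12 [ 46.5  -3.  -46.5  21.3 -24.4] 0.0
c3 25.7 70 0 [ 42.3  12.5 -45.6  24.1 -13.9] 0.0
c3 25.7 70 0.12 [ 45.8   0.1 -37.9  12.2 -33.7] 0.0
```

```bash
cat > s.py <<'E'
from ik import *
import warnings
for n in("c3","c2","c1"):
  c=np.array(C[n])
  for yaw in(-10,10,25.7,40,60):
    for pit in(45,62,65):
      d=dirv(yaw,pit);out=set()
      for j4 in(-160,-120,-80,-40,0,40,80):
        for j1 in(0,50):
          q,e=ik(c,d,[j1,12,-45,j4,-40])
          if e<.003: out.add(tuple(np.round(q/3)*3))
      print(n,yaw,pit,sorted(out))
E
timeout 500 python3 s.py
```

```text
c3 -10 45 []
c3 -10 62 []
c3 -10 65 [(np.float64(36.0), np.float64(12.0), np.float64(-57.0), np.float64(81.0), np.float64(-18.0))]
c3 10 45 [(np.float64(3.0), np.float64(12.0), np.float64(-42.0), np.float64(-150.0), np.float64(-12.0))]
c3 10 62 []
c3 10 65 []
c3 25.7 45 []
c3 25.7 62 []
c3 25.7 65 []
c3 40 45 [(np.float64(21.0), np.float64(12.0), np.float64(-30.0), np.float64(-66.0), np.float64(-15.0))]
c3 40 62 [(np.float64(42.0), np.float64(12.0), np.float64(-42.0), np.float64(3.0), np.float64(-6.0))]
c3 40 65 [(np.float64(42.0), np.float64(12.0), np.float64(-39.0), np.float64(0.0), np.float64(-12.0))]
c3 60 45 [(np.float64(12.0), np.float64(15.0), np.float64(-24.0), np.float64(-63.0), np.float64(-36.0))]
c3 60 62 [(np.float64(30.0), np.float64(15.0), np.float64(-24.0), np.float64(-30.0), np.float64(-30.0))]
c3 60 65 [(np.float64(33.0), np.float64(15.0), np.float64(-27.0), np.float64(-24.0), np.float64(-30.0))]
c2 -10 45 []
c2 -10 62 [(np.float64(48.0), np.float64(15.0), np.float64(-54.0), np.float64(78.0), np.float64(-24.0))]
c2 -10 65 [(np.float64(51.0), np.float64(15.0), np.floa
[... 611 characters left out ...]
), np.float64(18.0), np.float64(-48.0), np.float64(60.0), np.float64(-30.0))]
c1 -10 65 [(np.float64(66.0), np.float64(18.0), np.float64(-45.0), np.float64(54.0), np.float64(-30.0))]
c1 10 45 []
c1 10 62 []
c1 10 65 [(np.float64(57.0), np.float64(15.0), np.float64(-54.0), np.float64(78.0), np.float64(-18.0))]
c1 25.7 45 []
c1 25.7 62 []
c1 25.7 65 []
c1 40 45 []
c1 40 62 []
c1 40 65 []
c1 60 45 [(np.float64(42.0), np.float64(12.0), np.float64(-27.0), np.float64(-66.0), np.float64(-15.0))]
c1 60 62 [(np.float64(60.0), np.float64(15.0), np.float64(-39.0), np.float64(-0.0), np.float64(-9.0))]
c1 60 65 [(np.float64(60.0), np.float64(15.0), np.float64(-36.0), np.float64(-0.0), np.float64(-15.0))]
```

```bash
cat > s.py <<'E'
from ik import *
for n in("c3","c2","c1"):
  for yaw in(15,25.7,36):
    for pit in(10,20,30,40):
      d=dirv(yaw,pit);c=np.array(C[n]);o=[]
      for s in(0,.12):
       best=None
       for j4 in(-150,-110,-80):
        for j5 in(-15,-50):
          q,e=ik(c-s*np.array([np.cos(np.radians(25.7)),np.sin(np.radians(25.7)),0]),d,[20,12,-35,j4,j5])
          if best is None or e<best[1]-1e-4:best=(q,e)
       o.append(best)
      print(n,yaw,pit,*[f"{b[0].tolist()} {b[1]}" for b in o])
E
timeout 500 python3 s.py
```

```text
c3 15 10 [-16.0, 60.4, -56.7, -142.6, -103.9] 0.3884 [-19.7, 102.8, -56.7, -114.8, -137.0] 0.6379
c3 15 20 [-12.9, 32.7, -56.7, -147.7, -67.0] 0.3041 [-23.6, 12.0, -56.7, -122.7, -48.2] 0.6611
c3 15 30 [-8.0, 23.6, -56.7, -153.8, -50.9] 0.0286 [-16.9, 7.3, -56.7, -127.4, -36.9] 0.3026
c3 15 40 [-1.4, 13.8, -45.3, -144.4, -21.8] 0.0 [-8.5, 4.2, -53.8, -129.7, -23.4] 0.0
c3 25.7 10 [-18.6, 55.1, -56.1, -136.3, -95.3] 0.0 [-36.3, 74.4, -56.7, -112.1, -99.4] 0.3849
c3 25.7 20 [-16.7, 37.2, -54.9, -138.1, -71.5] 0.0 [-32.0, 30.6, -56.7, -116.2, -65.9] 0.3528
c3 25.7 30 [-10.0, 21.4, -47.6, -133.3, -44.0] 0.0 [-23.7, 16.8, -56.7, -120.1, -49.7] 0.0649
c3 25.7 40 [8.1, 12.0, -33.6, -107.3, -14.0] 0.0 [-1.0, 3.4, -45.9, -105.9, -21.0] 0.0
c3 36 10 [-20.8, 46.9, -47.3, -123.8, -82.3] 0.0 [-36.9, 62.2, -56.4, -109.7, -89.2] 0.0
c3 36 20 [-17.0, 32.4, -45.3, -122.6, -62.9] 0.0 [-33.8, 39.2, -56.0, -111.9, -71.9] 0.0
c3 36 30 [-8.1, 20.1, -39.0, -114.6, -41.6] 0.0 [-21.6, 16.9, -50.2, -107.7, -50.1] 0.0
c3 36 40 [9.6, 12.7, -30.6, -90.7, -19.9] 0.0 [-0.2, 4.8, -42.4, -92.2, -26.9] 0.0
c2 15 10 [
[... 1485 characters left out ...]
.4, -108.1] 0.6322 [5.9, 7.8, -56.7, -134.8, -42.9] 1.3017
c1 25.7 20 [15.1, 29.5, -56.7, -162.6, -61.7] 0.4907 [10.6, 5.0, -56.7, -139.3, -33.7] 0.9405
c1 25.7 30 [19.1, 22.5, -56.7, -169.2, -47.2] 0.2006 [14.4, 4.6, -56.7, -145.2, -26.8] 0.5867
c1 25.7 40 [21.4, 17.1, -53.4, -172.3, -30.6] 0.036 [18.2, 4.7, -56.7, -153.6, -19.9] 0.2594
c1 36 10 [7.2, 55.4, -56.7, -147.6, -99.5] 0.2461 [7.2, 97.6, -56.7, -123.2, -138.4] 0.6894
c1 36 20 [9.7, 35.4, -56.7, -151.8, -70.7] 0.1648 [5.1, 13.5, -56.7, -131.4, -46.8] 0.6974
c1 36 30 [13.9, 24.3, -54.2, -154.6, -49.5] 0.0 [10.7, 9.5, -56.7, -136.8, -36.2] 0.3451
c1 36 40 [20.5, 15.1, -41.7, -142.3, -19.5] 0.0 [15.7, 8.0, -56.7, -144.5, -27.3] 0.0036
```

```bash
cat > s.py <<'E'
from ik import *
sx=np.array([np.cos(np.radians(25.7)),np.sin(np.radians(25.7)),0])
for n in("c3","c2","c1"):
  for yaw in(25.7,29,33):
    for pit in(36,40,44,48):
      d=dirv(yaw,pit);c=np.array(C[n]);o=[]
      for off in(0*sx,[0,0,.02],-.1*sx,-.1*d):
       best=None
       for j4 in(-140,-105):
          q,e=ik(c+off,d,[12,12,-38,j4,-20])
          if best is None or e<best[1]-1e-4:best=(q,e)
       o.append(best)
      print(n,yaw,pit,*[f"{b[0].round().astype(int).tolist()} {b[1]:.3f}" for b in o])
E
timeout 500 python3 s.py
```

```text
c3 25.7 36 [-2, 15, -40, -124, -27] 0.000 [2, 11, -37, -116, -22] 0.000 [-11, 9, -50, -118, -33] 0.000 [13, -2, -40, -93, -10] 0.000
c3 25.7 40 [8, 12, -34, -107, -14] 0.000 [19, 9, -31, -89, -5] 0.000 [0, 5, -44, -107, -20] 0.000 [24, -2, -39, -77, -2] 0.162
c3 25.7 44 [24, 11, -31, -80, -2] 0.081 [25, 9, -32, -77, -2] 0.164 [24, 3, -40, -80, -2] 0.021 [27, -1, -39, -69, -2] 0.358
c3 25.7 48 [26, 12, -32, -71, -2] 0.256 [28, 10, -33, -63, -2] 0.332 [25, 4, -40, -76, -2] 0.195 [35, -1, -43, -39, -2] 0.518
c3 29 36 [-1, 15, -38, -116, -27] 0.000 [3, 11, -35, -109, -22] 0.000 [-10, 9, -48, -112, -33] 0.000 [11, -2, -39, -89, -15] 0.000
c3 29 40 [10, 12, -32, -100, -15] 0.000 [17, 9, -31, -87, -9] 0.000 [1, 5, -43, -102, -21] 0.000 [28, -2, -40, -65, -2] 0.114
c3 29 44 [27, 11, -32, -69, -2] 0.037 [28, 9, -32, -65, -2] 0.113 [23, 3, -40, -77, -5] 0.000 [31, -2, -41, -54, -2] 0.289
c3 29 48 [30, 12, -33, -58, -2] 0.193 [32, 10, -34, -50, -2] 0.256 [29, 4, -41, -66, -2] 0.153 [38, -2, -46, -24, -2] 0.407
c3 33 36 [0, 15, -35, -108, -27] 0.000 [4, 12, -34, -102, -24] 0.000 [-9, 9, -45, -10
[... 2816 characters left out ...]
30, 4, -43, -132, -2] 0.152 [26, 0, -45, -150, -2] 0.111
c1 29 48 [25, 13, -38, -149, -4] 0.033 [25, 11, -39, -154, -3] 0.082 [28, 5, -44, -140, -2] 0.018 [24, 0, -50, -172, -2] 0.185
c1 33 36 [18, 19, -51, -158, -35] 0.000 [18, 15, -49, -155, -29] 0.000 [15, 10, -57, -147, -31] 0.164 [20, 1, -49, -140, -17] 0.000
c1 33 40 [20, 16, -46, -153, -24] 0.000 [21, 12, -42, -147, -17] 0.000 [17, 9, -57, -151, -28] 0.035 [30, 0, -40, -126, -2] 0.075
c1 33 44 [28, 13, -34, -130, -4] 0.002 [28, 11, -35, -134, -4] 0.072 [21, 7, -51, -146, -16] 0.000 [28, 0, -42, -140, -2] 0.236
c1 33 48 [26, 14, -36, -143, -4] 0.139 [26, 12, -38, -148, -4] 0.196 [29, 6, -43, -134, -3] 0.073 [24, 0, -48, -168, -2] 0.330
```

```bash
cat > s.py <<'E'
from ik import *
def run(path,q):
    mn=[];prev=np.array(q)
    for g,d in path:
        q,e=ik(g,d,prev);mn.append((q,e,np.abs(q-prev).max()));prev=q
    return mn
sl=lambda a,b,t:(lambda v:v/np.linalg.norm(v))(a*(1-t)+b*t)
dn=np.array([0,0,-1.]);df=dirv(27,38)
c3=np.array(C["c3"]);pre=c3-.1*df
for x,y,z in [(.44,-.15,.25),(.44,-.2,.25),(.44,-.1,.3),(.48,-.15,.3)]:
    g0=np.array([x,y,z]);q0,e0=ik(g0,dn,[1,0,-25,0,-65],3)
    ang=np.linspace(0,52,14)
    path=[(g0,np.array([np.sin(np.radians(a))*np.cos(np.radians(27)),np.sin(np.radians(a))*np.sin(np.radians(27)),-np.cos(np.radians(a))])) for a in ang]
    path+=[(g0*(1-t)+pre*t,df) for t in np.linspace(.05,1,20)]
    path+=[(pre*(1-t)+c3*t,df) for t in np.linspace(.1,1,6)]
    m=run(path,q0);print((x,y,z),q0,e0,"maxe",max(k[1] for k in m),"maxstep",max(k[2] for k in m),[m[i][0].round().astype(int).tolist() for i in(5,13,23,33,39)])
import h
P=h.cloud(dict(np.load("side0.npz")))
for nm,x0,x1,y0,y1 in(("front strip",.38,.48,-.2,.15),("chip front",.48,.56,-.1,.13),("chip",.56,.7,-.1,.13),("lane",.4,.5,.12,.25)):
    mk=(P[...,0]>x0)&(P[...,0]<x1)&(P[...,1]>y0)&(P[...,1]<y1)&(P[...,2]<.4);print(nm,np.nanmax(P[mk][:,2]),np.percentile(P[mk][:,2],98))
E
python3 s.py
```

```text
(0.44, -0.15, 0.25) [  5.5   0.1 -24.2   0.  -65.6] 0.0 maxe 0.0537 maxstep 12.800000000000011 [[-3, -7, -28, -13, -52], [-39, -4, -27, -58, -58], [-5, -11, -39, -61, -28], [25, -3, -40, -75, -2], [3, 13, -36, -114, -21]]
(0.44, -0.2, 0.25) [ -1.1   2.  -22.3  -0.  -65.7] 0.0 maxe 0.0494 maxstep 12.800000000000011 [[-12, -4, -25, -15, -54], [-45, 0, -23, -58, -62], [-12, -9, -37, -63, -34], [25, -3, -40, -75, -2], [3, 13, -36, -114, -21]]
(0.44, -0.1, 0.3) [ 12.3  -3.2 -20.8   0.  -72.4] 0.0 maxe 0.1073 maxstep 12.800000000000011 [[6, -12, -28, -8, -56], [-28, -13, -28, -53, -54], [18, -17, -46, -38, -12], [25, -3, -40, -75, -2], [3, 13, -36, -114, -21]]
(0.48, -0.15, 0.3) [  5.1   2.2 -15.5   0.  -72.3] 0.0 maxe 0.0752 maxstep 12.800000000000011 [[-3, -5, -21, -12, -58], [-33, -6, -22, -54, -57], [1, -12, -37, -54, -26], [25, -3, -40, -75, -2], [3, 13, -36, -114, -21]]
front strip 0.019419495603825387 0.013975976434877031
chip front 0.14037281956842396 0.13744617479749147
chip 0.122809794827066 0.11840040100253643
lane 0.00523452960375248 0.0026325304806265873
```

Run:
```python
from h import *
P=cloud(dict(np.load("side0.npz"))).reshape(-1,3);Q=cloud(dict(np.load("top0.npz"))).reshape(-1,3)
for nm,A in(("side",P),("top",Q)):
  for x0 in np.arange(.46,.70,.02):
    o=[]
    for zlo,zhi in((.01,.06),(.06,.1),(.1,.15),(.15,.28)):
      m=(A[:,0]>x0)&(A[:,0]<x0+.02)&(A[:,1]<.16)&(A[:,1]>-.1)&(A[:,2]>zlo)&(A[:,2]<zhi)
      o.append((int(m.sum()),round(float(np.percentile(A[m][:,1],99)),3)) if m.sum()>3 else None)
    print(nm,round(x0,2),o)
```

```text
side 0.46 [None, None, None, None]
side 0.48 [(413, 0.111), None, None, None]
side 0.5 [(936, 0.11), (702, 0.101), (858, 0.1), None]
side 0.52 [(83, 0.112), (27, 0.101), (72, 0.1), None]
side 0.54 [(121, 0.159), (35, 0.095), None, None]
side 0.56 [(144, 0.158), (55, 0.095), None, None]
side 0.58 [(167, 0.113), (57, 0.094), None, None]
side 0.6 [(197, 0.112), (60, 0.094), None, None]
side 0.62 [(372, 0.112), (389, 0.093), (162, 0.075), None]
side 0.64 [(399, 0.112), (202, 0.095), (252, 0.075), None]
side 0.66 [(248, 0.113), (104, 0.096), (185, 0.077), None]
side 0.68 [(145, 0.112), (39, 0.097), None, None]
top 0.46 [None, None, None, None]
top 0.48 [None, None, None, None]
top 0.5 [None, None, (9, 0.102), None]
top 0.52 [None, None, None, None]
top 0.54 [None, None, None, None]
top 0.56 [None, None, None, None]
top 0.58 [None, None, None, None]
top 0.6 [None, (6, 0.095), None, None]
top 0.62 [(6, 0.113), (14, 0.095), None, None]
top 0.64 [(12, 0.114), (28, 0.095), None, None]
top 0.66 [(13, 0.113), (31, 0.097), (5, 0.078), None]
top 0.68 [(10, 0.113), (19, 0.095), None, None]
```

```bash
python3 - <<'E'
t=open("s.py").read().split("c3=np")[0]
open("sim.py","w").write(t)
E
cat > s2.py <<'E'
from sim import *
sx=np.array([np.cos(np.radians(25.7)),np.sin(np.radians(25.7)),0])
for n,yaw,pit in(("c2",30,39),("c2",31,37),("c1",31,39),("c1",33,38)):
  df=dirv(yaw,pit);c=np.array(C[n]);c[2]=.095;pre=c-.08*sx
  for T,V in(((.42,-.15,.2),(.40,.1,.13)),((.44,-.2,.2),(.41,.12,.12))):
    g0=np.array(T);V=np.array(V);q0,e0=ik(g0,dn,[1,0,-25,0,-65],3)
    path=[(g0,np.array([np.sin(a)*np.cos(np.radians(yaw)),np.sin(a)*np.sin(np.radians(yaw)),-np.cos(a)])) for a in np.radians(np.linspace(0,90-pit,14))]
    for A,B,k in((g0,V,12),(V,pre,10),(pre,c,5),(c,c+[0,0,.02],2)):path+=[(A+(B-A)*t,df) for t in np.linspace(1/k,1,k)]
    m=run(path,q0);print(n,yaw,pit,T,q0,e0,"maxe",max(k[1] for k in m),"maxstep",max(k[2] for k in m),"minj3",min(k[0][2] for k in m),[m[i][0].round().astype(int).tolist() for i in(5,13,25,35,40,42)])
E
python3 s2.py
```

```text
c2 30 39 (0.42, -0.15, 0.2) [  5.8   0.7 -30.7  -0.  -58.6] 0.0 maxe 0.0 maxstep 6.700000000000003 minj3 -49.1 [[-4, -5, -33, -15, -47], [-42, 1, -29, -60, -59], [-2, -8, -47, -80, -25], [5, 9, -49, -129, -25], [10, 14, -40, -130, -20], [16, 10, -35, -119, -12]]
c2 30 39 (0.44, -0.2, 0.2) [ -1.1   4.5 -26.6  -0.  -58.9] 0.0 maxe 0.0 maxstep 6.700000000000003 minj3 -49.1 [[-12, 0, -27, -17, -49], [-45, 6, -24, -59, -61], [-2, -4, -46, -86, -25], [5, 9, -49, -129, -25], [10, 14, -40, -130, -20], [16, 10, -35, -119, -12]]
c2 31 37 (0.42, -0.15, 0.2) [  5.8   0.7 -30.7  -0.  -58.6] 0.0 maxe 0.0 maxstep 6.5 minj3 -51.5 [[-5, -5, -33, -16, -47], [-45, 2, -29, -62, -61], [-11, -6, -47, -84, -32], [2, 11, -52, -131, -31], [7, 16, -42, -133, -26], [11, 12, -39, -126, -20]]
c2 31 37 (0.44, -0.2, 0.2) [ -1.1   4.5 -26.6  -0.  -58.9] 0.0 maxe 0.0 maxstep 5.800000000000004 minj3 -51.5 [[-13, 0, -27, -18, -50], [-47, 7, -24, -61, -64], [-10, -2, -47, -90, -32], [2, 11, -52, -131, -31], [7, 16, -42, -133, -26], [11, 12, -39, -126, -20]]
c1 31 39 (0.42, -0.15, 0.2) [  5.8   0.7 -30.7  -0.  -58.6] 0.
[... 295 characters left out ...]
999999999989 minj3 -56.7 [[-12, 0, -27, -18, -50], [-45, 6, -24, -59, -62], [-3, -4, -46, -85, -26], [17, 12, -57, -156, -30], [19, 17, -50, -161, -29], [20, 14, -48, -158, -24]]
c1 33 38 (0.42, -0.15, 0.2) [  5.8   0.7 -30.7  -0.  -58.6] 0.0 maxe 0.0565 maxstep 10.0 minj3 -56.7 [[-6, -5, -32, -17, -48], [-44, 3, -28, -60, -62], [-9, -6, -46, -81, -32], [16, 13, -57, -153, -32], [18, 18, -49, -156, -30], [19, 14, -46, -153, -24]]
c1 33 38 (0.44, -0.2, 0.2) [ -1.1   4.5 -26.6  -0.  -58.9] 0.0 maxe 0.0565 maxstep 8.900000000000006 minj3 -56.7 [[-13, 0, -26, -19, -51], [-46, 7, -23, -59, -64], [-8, -3, -46, -86, -31], [16, 13, -57, -153, -32], [18, 18, -49, -156, -30], [19, 14, -46, -153, -24]]
```

```bash
python3 -m pendant '[[[0.7,0,-0.5,0,0.8,0,0.8],[0.7,0,-0.5,0,0.8,0,0.8],[0.7,0,-0.4,0,0.8,0,0.8],[0.7,0,-0.3,0,0.8,0,0.8],[0.7,0,-0.2,0,0.8,0,0.8],[0,0,0,0,0.8,0,0.8],[0,0,0,0,0.8,0,0.8],[0,0,0,0,0.8,0,0.8]]]'
python3 rel.py .42,-.15,.2
```

```text
time_s: 8.25
tcp_pos: [0.4528, 0.1619, 0.1991]
eef_rot: [-179.7, 5.8, -154.3]
contact_force: [0.7, -0.2, 0.1]
gripper_width: 0.079
gripper_force: 0.0
t 8.25 tcp [0.4528 0.1619 0.1991] j [  44.9    0.8  -32.5    2.8  -51.3 -110.9] rpy [-179.71    5.84 -154.35] F [ 0.67 -0.17  0.13] w 0.079 0.0
tool z [ 0.094  0.04  -0.995] y [-0.432  0.902 -0.005]
.42,-.15,.2 units [  8.18 -13.35  -0.96] R*0.02 cols; mm [ -33.1 -312.     3.8]
per row: world up [-0.102 -0.005 -0.995]
```

```bash
python3 -m pendant '[[[0.58,-0.95,-0.07,0,0,0,0.8],[0.58,-0.95,-0.07,0,0,0,0.8],[0.58,-0.95,-0.07,0,0,0,0.8],[0.58,-0.95,-0.07,0,0,0,0.8],[0.58,-0.95,-0.07,0,0,0,0.8],[0.58,-0.95,-0.07,0,0,0,0.8],[0.58,-0.95,-0.07,0,0,0,0.8],[0.58,-0.95,-0.07,0,0,0,0.8]]]'
python3 -m pendant '[[[0.58,-0.95,-0.07,0,0,0,0.8],[0.58,-0.95,-0.07,0,0,0,0.8],[0.58,-0.95,-0.07,0,0,0,0.8],[0.58,-0.95,-0.07,0,0,0,0.8],[0.58,-0.95,-0.07,0,0,0,0.8],[0.58,-0.95,-0.07,0,0,0,0.8],[0,0,0,0,0,-0.55,0.8],[0,0,0,0,0,-0.55,0.8]]]'
python3 -m pendant '[[[0,0,0,0,-1,0,0.8],[0,0,0,0,-1,0,0.8],[0,0,0,0,-1,0,0.8],[0,0,0,0,-1,0,0.8],[0,0,0,0,-1,0,0.8],[0,0,0,0,-1,0,0.8],[0,0,0,0,-1,0,0.8],[0,0,0,0,-1,0,0.8]]]'
python3 rel.py .40,.1,.13
```

```text
time_s: 9.05
tcp_pos: [0.4341, -0.0164, 0.2015]
eef_rot: [-179.7, 6.0, -154.4]
contact_force: [0.4, -0.7, 0.9]
gripper_width: 0.079
gripper_force: 0.0
time_s: 9.85
tcp_pos: [0.4205, -0.149, 0.2035]
eef_rot: [-179.2, 6.0, -149.9]
contact_force: [0.9, 0.6, 0.1]
gripper_width: 0.0789
gripper_force: 0.0
time_s: 10.65
tcp_pos: [0.4221, -0.1478, 0.2049]
eef_rot: [-178.7, 38.3, -149.1]
contact_force: [-0.3, 0.4, -1.0]
gripper_width: 0.0792
gripper_force: 0.0
t 10.65 tcp [ 0.4221 -0.1478  0.2049] j [-23.3  -5.2 -30.5 -41.8 -47.2 -11.9] rpy [-178.71   38.29 -149.14] F [-0.31  0.41 -1.02] w 0.0792 0.0
tool z [ 0.543  0.298 -0.785] y [-0.501  0.865 -0.018]
.40,.1,.13 units [-1.92 11.34  5.89] R*0.02 cols; mm [-23.7 246.9 -72.5]
per row: world up [-0.62  -0.018 -0.785]
```

```bash
python3 -m pendant '[[[0,0,0,-0.08,-0.86,0,0.8],[0,0,0,-0.08,-0.86,0,0.8],[0,0,0,-0.08,-0.86,0,0.8],[0,0,0,-0.08,-0.86,0,0.8],[0.2,0,0.2,0,0,0,0.8],[0.2,0,0.2,0,0,0,0.8],[0.2,0,0.2,0,0,0,0.8],[0.2,0,0.2,0,0,0,0.8]]]'
python3 rel.py .40,.1,.13
```

```text
time_s: 11.45
tcp_pos: [0.4237, -0.1476, 0.1808]
eef_rot: [-179.9, 51.6, -149.0]
contact_force: [-0.5, -0.2, -0.0]
gripper_width: 0.0792
gripper_force: 0.0
t 11.45 tcp [ 0.4237 -0.1476  0.1808] j [-42.7   3.7 -29.7 -62.3 -58.1  19.7] rpy [-179.89   51.65 -149.02] F [-0.47 -0.18 -0.04] w 0.0792 0.0
tool z [ 0.673  0.402 -0.62 ] y [-0.513  0.858 -0.001]
.40,.1,.13 units [-1.33 11.24  5.61] R*0.02 cols; mm [-25.7 246.4 -48.9]
per row: world up [-0.784 -0.001 -0.62 ]
```

```bash
python3 -m pendant '[[[-0.11,0.94,0.47,0,0,0,0.8],[-0.11,0.94,0.47,0,0,0,0.8],[-0.11,0.94,0.47,0,0,0,0.8],[-0.11,0.94,0.47,0,0,0,0.8],[-0.11,0.94,0.47,0,0,0,0.8],[-0.11,0.94,0.47,0,0,0,0.8],[-0.11,0.94,0.47,0,0,0,0.8],[-0.11,0.94,0.47,0,0,0,0.8]]]'
python3 -m pendant '[[[-0.11,0.94,0.47,0,0,0,0.8],[-0.11,0.94,0.47,0,0,0,0.8],[-0.11,0.94,0.47,0,0,0,0.8],[-0.11,0.94,0.47,0,0,0,0.8],[0,0,0,0,0,0,0.8],[0,0,0,0,0,0,0.8],[0,0,0,0,0,0,0.8],[0,0,0,0,0,0,0.8]]]'
python3 rel.py .443,.281,.097 .515,.3155,.097
```

```text
time_s: 12.25
tcp_pos: [0.4062, 0.0178, 0.1479]
eef_rot: [-179.9, 51.7, -149.1]
contact_force: [0.5, 1.1, -0.2]
gripper_width: 0.0785
gripper_force: 0.0
time_s: 13.05
tcp_pos: [0.3981, 0.0986, 0.1317]
eef_rot: [-179.9, 51.7, -149.2]
contact_force: [-0.6, 0.1, 0.2]
gripper_width: 0.0789
gripper_force: 0.0
t 13.05 tcp [0.3981 0.0986 0.1317] j [ -5.8  -6.7 -46.8 -81.6 -28.2  15.3] rpy [-179.94   51.66 -149.18] F [-0.64  0.13  0.25] w 0.0789 0.0
tool z [ 0.674  0.401 -0.62 ] y [-0.512  0.859 -0.001]
.443,.281,.097 units [-2.73  6.69  6.09] R*0.02 cols; mm [ 42.8 181.2 -32.8]
.515,.3155,.097 units [-5.2   6.33  9.21] R*0.02 cols; mm [114.8 215.7 -32.8]
per row: world up [-0.784 -0.001 -0.62 ]
```

```bash
python3 -m pendant '[[[-0.34,0.84,0.76,0,0,0,0.8],[-0.34,0.84,0.76,0,0,0,0.8],[-0.34,0.84,0.76,0,0,0,0.8],[-0.34,0.84,0.76,0,0,0,0.8],[-0.34,0.84,0.76,0,0,0,0.8],[-0.34,0.84,0.76,0,0,0,0.8],[-0.34,0.84,0.76,0,0,0,0.8],[-0.34,0.84,0.76,0,0,0,0.8]]]'
python3 rel.py .515,.3155,.097
python3 - <<'E'
from h import *
a=cap("side")
cv2.imwrite("pics/pre2.png",cv2.resize(a["frame"][180:430,140:400],(780,750))[:600])
E
```

```text
time_s: 13.85
tcp_pos: [0.4414, 0.2805, 0.0988]
eef_rot: [-179.9, 51.7, -149.2]
contact_force: [-0.8, 0.9, 0.3]
gripper_width: 0.079
gripper_force: 0.0
t 13.85 tcp [0.4414 0.2805 0.0988] j [   4.8    9.2  -49.3 -129.1  -26.2   59. ] rpy [-179.89   51.68 -149.21] F [-0.83  0.91  0.31] w 0.079 0.0
tool z [ 0.675  0.4   -0.62 ] y [-0.511  0.86  -0.001]
.515,.3155,.097 units [-2.45 -0.37  3.09] R*0.02 cols; mm [71.6 33.8  0.1]
per row: world up [-0.785 -0.001 -0.62 ]
```

View pics/pre2.png

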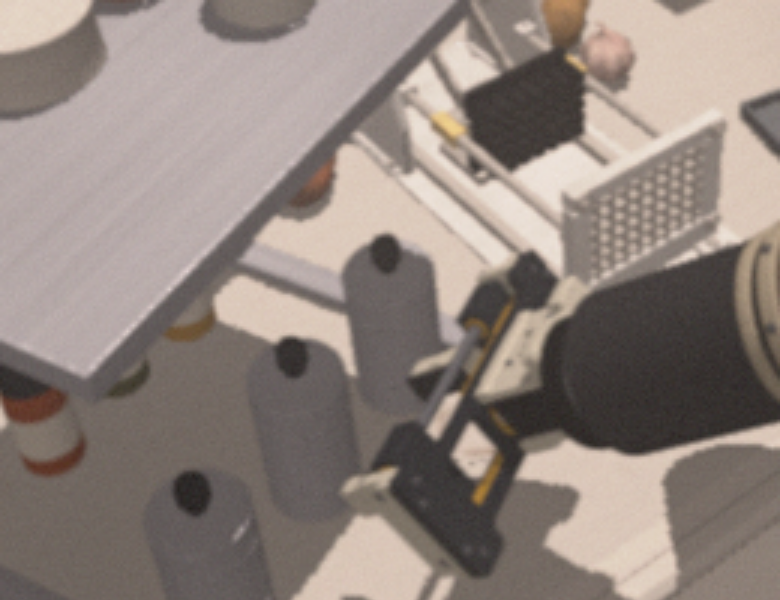

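The gripper points at the middle canister, with the fingers near (370,485) and (435,375) straddling it; all three canisters still stand.

```bash
python3 -m pendant '[[[-0.49,-0.07,0.62,0,0,0,0.8],[-0.49,-0.07,0.62,0,0,0,0.8],[-0.49,-0.07,0.62,0,0,0,0.8],[-0.49,-0.07,0.62,0,0,0,0.8],[-0.49,-0.07,0.62,0,0,0,0.8],[0,0,0,0,0,0,0.8],[0,0,0,0,0,0,0.8],[0,0,0,0,0,0,0.8]]]' 25
python3 -m pendant '[[[0,0,0,0,0,0,-0.2],[0,0,0,0,0,0,-0.2],[0,0,0,0,0,0,-0.2],[0,0,0,0,0,0,-0.2],[0,0,0,0,0,0,-0.2],[0,0,0,0,0,0,-0.2],[0,0,0,0,0,0,-0.2],[0,0,0,0,0,0,-0.2]]]' 25
python3 rel.py .515,.3155,.097
```

```text
time_s: 14.7
tcp_pos: [0.5112, 0.3145, 0.0986]
eef_rot: [-180.0, 51.6, -149.2]
contact_force: [-0.1, -0.1, 1.0]
gripper_width: 0.0792
gripper_force: 0.0
time_s: 15.5
tcp_pos: [0.5118, 0.3148, 0.0989]
eef_rot: [-180.0, 51.7, -149.2]
contact_force: [0.6, -3.2, 3.1]
gripper_width: 0.061
gripper_force: 25.0
t 15.5 tcp [0.5118 0.3148 0.0989] j [   9.8   14.1  -40.3 -130.   -21.5   55.4] rpy [-179.96   51.68 -149.2 ] F [ 0.62 -3.15  3.06] w 0.061 25.0
tool z [ 0.674  0.401 -0.62 ] y [-0.512  0.859 -0.   ]
.515,.3155,.097 units [-0.02 -0.05  0.03] R*0.02 cols; mm [ 1.2 -0.5 -0. ]
per row: world up [-0.785 -0.    -0.62 ]
```

```bash
python3 -m pendant '[[[-0.08,0,-0.062,0,0,0,-0.2],[-0.08,0,-0.062,0,0,0,-0.2],[-0.08,0,-0.062,0,0,0,-0.2],[-0.08,0,-0.062,0,0,0,-0.2],[0,0,0,0,0,0,-0.2],[0,0,0,0,0,0,-0.2],[0,0,0,0,0,0,-0.2],[0,0,0,0,0,0,-0.2]]]'
python3 -m pendant '[[[0,0,0,0,0,0,-0.2],[0,0,0,0,0,0,-0.2],[0,0,0,0,0,0,-0.2],[0,0,0,0,0,0,-0.2],[0,0,0,0,0,0,-0.2],[0,0,0,0,0,0,-0.2],[0,0,0,0,0,0,-0.2],[0,0,0,0,0,0,-0.2]]]'
python3 rel.py
```

```text
time_s: 16.3
tcp_pos: [0.5115, 0.3149, 0.1066]
eef_rot: [-180.0, 51.6, -149.2]
contact_force: [0.8, 0.3, -3.4]
gripper_width: 0.0613
gripper_force: 24.9
time_s: 17.1
tcp_pos: [0.5116, 0.315, 0.1068]
eef_rot: [-180.0, 51.7, -149.2]
contact_force: [-0.4, -0.8, -3.9]
gripper_width: 0.061
gripper_force: 24.9
t 17.1 tcp [0.5116 0.315  0.1068] j [  11.6   12.6  -38.7 -126.4  -18.7   50.1] rpy [-179.98   51.66 -149.2 ] F [-0.41 -0.77 -3.94] w 0.061 24.9
tool z [ 0.674  0.401 -0.62 ] y [-0.512  0.859 -0.   ]
per row: world up [-0.784 -0.    -0.62 ]
```

Middle canister: about 3.5 N, so light. I'll set it back and plan the left one.

```bash
python3 -m pendant '[[[0.08,0,0.062,0,0,0,-0.2],[0.08,0,0.062,0,0,0,-0.2],[0.08,0,0.062,0,0,0,-0.2],[0.08,0,0.062,0,0,0,-0.2],[0,0,0,0,0,0,-0.2],[0,0,0,0,0,0,-0.2],[0,0,0,0,0,0,-0.2],[0,0,0,0,0,0,0.8]]]'
python3 -m pendant '[[[0,0,0,0,0,0,0.8],[0,0,0,0,0,0,0.8],[0,0,0,0,0,0,0.8],[0,0,0,0,0,0,0.8],[0,0,0,0,0,0,0.8],[0,0,0,0,0,0,0.8],[0,0,0,0,0,0,0.8],[0,0,0,0,0,0,0.8]]]'
cat > s3.py <<'E'
from sim import *
sx=np.array([np.cos(np.radians(25.7)),np.sin(np.radians(25.7)),0])
d0=dirv(30.8,38.3);c2=np.array(C["c2"]);c1=np.array(C["c1"])
for yaw,pit in((30.8,38.3),(32,38),(33,40)):
  for up in(0,.02,.035,.05):
    o=-.08*sx+[0,0,up];d1=dirv(yaw,pit)
    path=[(c2+o*t,d0) for t in np.linspace(.2,1,5)]+[(c2+o+(c1-c2)*t,d0*(1-t)+d1*t) for t in np.linspace(.1,1,10)]+[(c1+o*(1-t),d1) for t in np.linspace(.2,1,5)]+[(c1+[0,0,.015],d1)]
    m=run(path,[9.8,14.1,-40.3,-130,-21.5]);print(yaw,pit,up,"maxe",max(k[1] for k in m),"step",max(k[2] for k in m),"minj3",min(k[0][2] for k in m),[m[i][0].round().astype(int).tolist() for i in(4,14,19,20)])
E
python3 s3.py
```

```text
time_s: 17.9
tcp_pos: [0.5117, 0.3149, 0.0989]
eef_rot: [-180.0, 51.7, -149.2]
contact_force: [-0.6, -1.1, -0.8]
gripper_width: 0.0649
gripper_force: 0.3
time_s: 18.7
tcp_pos: [0.5115, 0.3149, 0.0986]
eef_rot: [-180.0, 51.7, -149.2]
contact_force: [-0.8, -0.1, -0.6]
gripper_width: 0.0788
gripper_force: 0.0
30.8 38.3 0 maxe 0.097 step 4.100000000000001 minj3 -56.7 [[5, 9, -49, -128, -26], [17, 12, -57, -155, -30], [19, 18, -51, -162, -31], [20, 15, -49, -160, -27]]
30.8 38.3 0.02 maxe 0.0253 step 4.100000000000023 minj3 -56.7 [[11, 4, -45, -120, -18], [18, 8, -57, -157, -28], [19, 18, -51, -162, -31], [20, 15, -49, -160, -27]]
30.8 38.3 0.035 maxe 0.0 step 5.700000000000003 minj3 -55.3 [[19, 1, -41, -110, -10], [19, 6, -55, -156, -24], [19, 18, -51, -162, -31], [20, 15, -49, -160, -27]]
30.8 38.3 0.05 maxe 0.0346 step 10.200000000000003 minj3 -52.8 [[29, -1, -39, -97, -2], [20, 2, -52, -152, -18], [19, 18, -51, -162, -31], [20, 15, -49, -160, -27]]
32 38 0 maxe 0.075 step 4.299999999999997 minj3 -56.7 [[5, 9, -49, -128, -26], [16, 12, -57, -154, -31], [19, 18, -50, -159, -30], [19, 15
[... 443 characters left out ...]
, -17], [19, 18, -50, -159, -30], [19, 15, -48, -156, -26]]
33 40 0 maxe 0.0007 step 4.899999999999999 minj3 -56.1 [[5, 9, -49, -128, -26], [17, 12, -56, -154, -29], [20, 16, -46, -153, -24], [21, 13, -44, -149, -19]]
33 40 0.02 maxe 0.0007 step 4.899999999999999 minj3 -52.2 [[11, 4, -45, -120, -18], [19, 7, -52, -149, -21], [20, 16, -46, -153, -24], [21, 13, -44, -149, -19]]
33 40 0.035 maxe 0.0007 step 5.700000000000003 minj3 -48.5 [[19, 1, -41, -110, -10], [22, 4, -48, -143, -14], [20, 16, -46, -153, -24], [21, 13, -44, -149, -19]]
33 40 0.05 maxe 0.0415 step 10.200000000000003 minj3 -46.6 [[29, -1, -39, -97, -2], [29, 1, -42, -130, -4], [20, 16, -46, -153, -24], [21, 13, -44, -149, -19]]
```

```bash
python3 rel.py .443,.281,.130 .390,.3795,.130 .462,.414,.097
```

```text
t 18.7 tcp [0.5115 0.3149 0.0986] j [   9.8   14.1  -40.3 -130.   -21.5   55.4] rpy [-179.98   51.65 -149.21] F [-0.83 -0.14 -0.61] w 0.0788 0.0
tool z [ 0.674  0.401 -0.62 ] y [-0.512  0.859 -0.   ]
.443,.281,.130 units [ 1.13  0.3  -4.11] R*0.02 cols; mm [-70.5 -35.1  33.2]
.390,.3795,.130 units [ 0.98  5.88 -3.92] R*0.02 cols; mm [-123.5   63.4   33.2]
.462,.414,.097 units [-0.19  5.52  0.22] R*0.02 cols; mm [-51.5  97.9   0.2]
per row: world up [-0.784 -0.    -0.62 ]
```

```bash
python3 -m pendant '[[[0.19,0.05,-0.685,0,0,0,0.8],[0.19,0.05,-0.685,0,0,0,0.8],[0.19,0.05,-0.685,0,0,0,0.8],[0.19,0.05,-0.685,0,0,0,0.8],[0.19,0.05,-0.685,0,0,0,0.8],[0.19,0.05,-0.685,0,0,0,0.8],[0,0.3,0,0,0,0,0.8],[0,0.3,0,0,0,0,0.8]]]'
python3 -m pendant '[[[-0.02,0.7,0.03,0,0,0,0.8],[-0.02,0.7,0.03,0,0,0,0.8],[-0.02,0.7,0.03,0,0,0,0.8],[-0.02,0.7,0.03,0,0,0,0.8],[-0.02,0.7,0.03,0,0,0,0.8],[-0.02,0.7,0.03,0,0,0,0.8],[-0.02,0.7,0.03,0,0,0,0.8],[0,0,0,0,0,0,0.8]]]'
python3 rel.py .462,.414,.097
python3 - <<'E'
from h import *
P=cloud(cap("top"))
w=P[235:300,190:250].reshape(-1,3);w=w[(abs(w[:,2]-.06)<.045)]
from scipy.optimize import least_squares
w=w[np.hypot(*(w[:,:2]-[.512,.3155]).T)<.05]
print(len(w),least_squares(lambda p:np.hypot(w[:,0]-p[0],w[:,1]-p[1])-.031,[.512,.3155],loss="soft_l1",f_scale=.002).x)
E
```

```text
time_s: 19.5
tcp_pos: [0.4345, 0.2908, 0.1327]
eef_rot: [-179.9, 51.8, -149.1]
contact_force: [0.3, -0.4, 0.6]
gripper_width: 0.0791
gripper_force: 0.0
time_s: 20.3
tcp_pos: [0.3878, 0.3771, 0.1305]
eef_rot: [180.0, 51.5, -149.2]
contact_force: [-0.3, -0.2, -0.3]
gripper_width: 0.0783
gripper_force: 0.0
t 20.3 tcp [0.3878 0.3771 0.1305] j [  18.4    6.1  -55.7 -156.1  -24.5   75.8] rpy [ 179.96   51.55 -149.25] F [-0.34 -0.19 -0.33] w 0.0783 0.0
tool z [ 0.673  0.401 -0.622] y [-0.512  0.859  0.   ]
.462,.414,.097 units [-1.26 -0.31  4.13] R*0.02 cols; mm [ 72.2  35.7 -31.6]
per row: world up [-0.783  0.    -0.622]
0 [0.512  0.3155]
```

```bash
python3 -m pendant '[[[-0.21,-0.05,0.69,0,0,0,0.8],[-0.21,-0.05,0.69,0,0,0,0.8],[-0.21,-0.05,0.69,0,0,0,0.8],[-0.21,-0.05,0.69,0,0,0,0.8],[-0.21,-0.05,0.69,0,0,0,0.8],[-0.21,-0.05,0.69,0,0,0,0.8],[0,0,0,0,0,0,0.8],[0,0,0,0,0,0,-0.2]]]' 25
python3 rel.py
python3 -m pendant '[[[0,0,0,0,0,0,-0.2],[0,0,0,0,0,0,-0.2],[0,0,0,0,0,0,-0.2],[0,0,0,0,0,0,-0.2],[0,0,0,0,0,0,-0.2],[0,0,0,0,0,0,-0.2],[0,0,0,0,0,0,-0.2],[0,0,0,0,0,0,-0.2]]]'
python3 rel.py .462,.414,.097
```

```text
time_s: 21.15
tcp_pos: [0.461, 0.4129, 0.0994]
eef_rot: [-180.0, 51.6, -149.2]
contact_force: [-0.0, -0.6, -0.6]
gripper_width: 0.0748
gripper_force: 0.0
t 21.15 tcp [0.461  0.4129 0.0994] j [  19.2   17.4  -50.6 -161.8  -30.3   81.4] rpy [-179.99   51.62 -149.19] F [-0.05 -0.56 -0.65] w 0.0748 0.0
tool z [ 0.673  0.401 -0.621] y [-0.512  0.859 -0.   ]
per row: world up [-0.784 -0.    -0.621]
time_s: 21.95
tcp_pos: [0.4614, 0.4131, 0.1002]
eef_rot: [-180.0, 51.7, -149.2]
contact_force: [-1.7, -3.9, 5.4]
gripper_width: 0.061
gripper_force: 25.0
t 21.95 tcp [0.4614 0.4131 0.1002] j [  19.2   17.4  -50.6 -161.9  -30.4   81.5] rpy [-179.98   51.71 -149.2 ] F [-1.66 -3.88  5.4 ] w 0.061 25.0
tool z [ 0.674  0.402 -0.62 ] y [-0.512  0.859 -0.   ]
.462,.414,.097 units [ 0.1   0.02 -0.01] R*0.02 cols; mm [-1.5 -0.3 -1.3]
per row: world up [-0.785 -0.    -0.62 ]
```

```bash
python3 -m pendant '[[[-0.08,0,-0.062,0,0,0,-0.2],[-0.08,0,-0.062,0,0,0,-0.2],[-0.08,0,-0.062,0,0,0,-0.2],[-0.08,0,-0.062,0,0,0,-0.2],[0,0,0,0,0,0,-0.2],[0,0,0,0,0,0,-0.2],[0,0,0,0,0,0,-0.2],[0,0,0,0,0,0,-0.2]]]' 25
python3 -m pendant '[[[0,0,0,0,0,0,-0.2],[0,0,0,0,0,0,-0.2],[0,0,0,0,0,0,-0.2],[0,0,0,0,0,0,-0.2],[0,0,0,0,0,0,-0.2],[0,0,0,0,0,0,-0.2],[0,0,0,0,0,0,-0.2],[0,0,0,0,0,0,-0.2]]]'
python3 rel.py
```

```text
time_s: 22.75
tcp_pos: [0.4612, 0.413, 0.1076]
eef_rot: [-180.0, 51.6, -149.2]
contact_force: [0.4, 0.1, -7.3]
gripper_width: 0.0612
gripper_force: 25.0
time_s: 23.55
tcp_pos: [0.4613, 0.413, 0.1079]
eef_rot: [-180.0, 51.7, -149.2]
contact_force: [0.7, 0.2, -7.4]
gripper_width: 0.0607
gripper_force: 25.0
t 23.55 tcp [0.4613 0.413  0.1079] j [  19.4   16.   -49.8 -160.9  -28.2   80.2] rpy [-179.98   51.66 -149.2 ] F [ 0.72  0.23 -7.43] w 0.0607 25.0
tool z [ 0.674  0.401 -0.62 ] y [-0.512  0.859 -0.   ]
per row: world up [-0.784 -0.    -0.62 ]
```

Left canister: 7.4 N, so it is the heavy one. Next I'll measure the tray and simulate the carry.

```bash
python3 - <<'E'
from h import *
c=cap("top");np.savez("top1.npz",**c);cv2.imwrite("pics/top1.png",c["frame"])
P=cloud(c)
f=c["frame"].astype(int)
S=cloud(dict(np.load("side0.npz")))
for nm,A,fr in(("top",P,c["frame"]),("side",S,np.load("side0.npz")["frame"])):
    V=cv2.cvtColor(fr,cv2.COLOR_BGR2HSV)[...,2]
    m=(A[...,0]>.36)&(A[...,0]<.68)&(A[...,1]<-.1)&(A[...,1]>-.48)&(A[...,2]<.02)&(V<125)
    m=m.astype(np.uint8);m=cv2.morphologyEx(m,cv2.MORPH_OPEN,np.ones((3,3),np.uint8))
    n,l,st,ce=cv2.connectedComponentsWithStats(m);k=1+st[1:,4].argmax()
    rc=cv2.minAreaRect(A[l==k][:,:2].astype(np.float32));print(nm,st[k],rc,cv2.boxPoints(rc).round(3).tolist())
    n2=(A[...,2]>.019)&(A[...,2]<.034)&(A[...,0]>.42)&(A[...,0]<.62)&(A[...,1]<-.3)&(A[...,1]>-.46)
    print("nut",n2.sum(),np.median(A[n2],0),A[n2].min(0),A[n2].max(0))
    q=(A[...,2]>.05)&(A[...,2]<.2)&(A[...,0]>.45)&(A[...,0]<.7)&(A[...,1]<.1)&(A[...,1]>-.3);print("chip min y",np.percentile(A[q][:,1],[0.5,2]))
E
cat > s4.py <<'E'
from sim import *
d0=dirv(30.8,38.3)
W=[(.4626,.4137,.106),(.39,.379,.138),(.40,.10,.16),(.43,-.14,.17),(.554,-.214,.16),(.554,-.214,.101),(.50,-.246,.105),(.44,-.28,.16)]
W=[np.array(w) for w in W];path=[];idx=[]
for A,B in zip(W,W[1:]):
    k=max(3,int(np.linalg.norm(B-A)/.02));path+=[(A+(B-A)*t,d0) for t in np.linspace(1/k,1,k)];idx.append(len(path)-1)
m=run(path,[19.4,16,-49.8,-160.9,-28.2])
print("maxe",max(k[1] for k in m),"step",max(k[2] for k in m),[(m[i][0].round().astype(int).tolist(),m[i][1]) for i in idx])
E
python3 s4.py
```

```text
top [471 292  17  16 113] ((0.5401484966278076, -0.3704748749732971), (0.0518827959895134, 0.020390857011079788), 56.35304641723633) [[0.5170000195503235, -0.38600000739097595], [0.5339999794960022, -0.39800000190734863], [0.5630000233650208, -0.35499998927116394], [0.5460000038146973, -0.34299999475479126]]
nut 271 [ 0.51500194 -0.3556562   0.02189523] [ 0.47828987 -0.40150274  0.01900363] [ 0.56543784 -0.31982974  0.02862696]
chip min y [-0.03636485 -0.03301145]
side [ 387  194  119   70 4883] ((0.5016362071037292, -0.27668511867523193), (0.2665483355522156, 0.1963900774717331), 77.79174041748047) [[0.37700000405311584, -0.38600000739097595], [0.5690000057220459, -0.42800000309944153], [0.6259999871253967, -0.16699999570846558], [0.4339999854564667, -0.12600000202655792]]
nut 327 [ 0.51873007 -0.35906992  0.02382321] [ 0.48110159 -0.40609982  0.01903188] [ 0.57151519 -0.32002938  0.0289764 ]
chip min y [-0.03678787 -0.03283836]
maxe 1.086 step 54.099999999999994 [([19, 4, -54, -154, -21], 0.0), ([20, -15, -49, -60, -9], 0.0), ([10, -18, -57, -18, -5], 0.8948), ([-38, 16, -16, -63, -55], 0.0), ([-40, 22, -18, -67, -54], 0.0), ([-46, 21, -19, -65, -58], 0.0), ([-53, 16, -18, -59, -65], 0.0)]
```

View pics/top1.png

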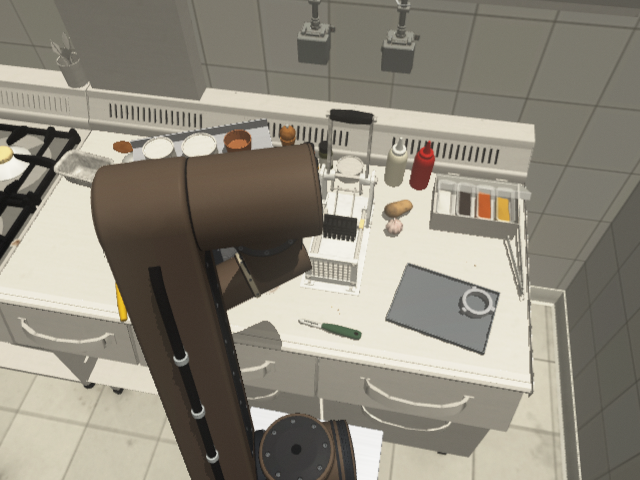

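The top view shows the tray at about (443,307) with the nut at (477,300), the peeler at (335,328), and garlic and potato at (395,215), all undisturbed.

```bash
cat > s4.py <<'E'
from sim import *
for yaw,pit,zm in((30.8,38.3,.125),(30.8,38.3,.135),(30.8,35,.135),(36,35,.14)):
  d0=dirv(30.8,38.3);d1=dirv(yaw,pit)
  for xm in(.41,.43):
    W=[(.4626,.4137,.106),(.39,.379,.125),(xm,.11,zm),(xm,-.12,zm),(.45,-.2,.15),(.551,-.216,.15),(.551,-.216,.101),(.50,-.246,.105),(.44,-.28,.16)]
    W=[np.array(w) for w in W];path=[];idx=[]
    for n,(A,B) in enumerate(zip(W,W[1:])):
        k=max(3,int(np.linalg.norm(B-A)/.02));path+=[(A+(B-A)*t,d0 if n==0 else d0*(1-t)+d1*t if n==1 else d1) for t in np.linspace(1/k,1,k)];idx.append(len(path)-1)
    m=run(path,[19.4,16,-49.8,-160.9,-28.2])
    print(yaw,pit,zm,xm,"maxe",max(k[1] for k in m),"step",max(k[2] for k in m),"j3",min(k[0][2] for k in m),[(m[i][0].round().astype(int).tolist(),m[i][1]) for i in idx])
E
python3 s4.py
```

```text
30.8 38.3 0.125 0.41 maxe 0.0 step 8.300000000000011 j3 -56.5 [([18, 7, -56, -157, -26], 0.0), ([-6, -5, -46, -85, -28], 0.0), ([-44, 8, -35, -68, -55], 0.0), ([-46, 12, -25, -63, -59], 0.0), ([-39, 17, -17, -64, -55], 0.0), ([-40, 22, -18, -67, -54], 0.0), ([-46, 21, -19, -65, -58], 0.0), ([-53, 16, -18, -59, -65], 0.0)]
30.8 38.3 0.125 0.43 maxe 0.0 step 8.400000000000006 j3 -56.5 [([18, 7, -56, -157, -26], 0.0), ([-6, -2, -44, -85, -28], 0.0), ([-42, 9, -33, -68, -54], 0.0), ([-46, 12, -25, -63, -59], 0.0), ([-39, 17, -17, -64, -55], 0.0), ([-40, 22, -18, -67, -54], 0.0), ([-46, 21, -19, -65, -58], 0.0), ([-53, 16, -18, -59, -65], 0.0)]
30.8 38.3 0.135 0.41 maxe 0.0 step 8.799999999999983 j3 -56.5 [([18, 7, -56, -157, -26], 0.0), ([-2, -7, -46, -81, -25], 0.0), ([-44, 7, -34, -67, -55], 0.0), ([-46, 12, -25, -63, -59], 0.0), ([-39, 17, -17, -64, -55], 0.0), ([-40, 22, -18, -67, -54], 0.0), ([-46, 21, -19, -65, -58], 0.0), ([-53, 16, -18, -59, -65], 0.0)]
30.8 38.3 0.135 0.43 maxe 0.0 step 8.900000000000006 j3 -56.5 [([18, 7, -56, -157, -26], 0.0), ([-2, -5, -44, -82, -26], 0.0), (
[... 782 characters left out ...]
 ([-49, 23, -19, -68, -61], 0.0), ([-56, 18, -18, -62, -68], 0.0)]
36 35 0.14 0.41 maxe 0.0032 step 9.299999999999983 j3 -56.5 [([18, 7, -56, -157, -26], 0.0), ([-14, -3, -45, -84, -39], 0.0), ([-47, 11, -32, -67, -62], 0.0), ([-49, 16, -22, -64, -66], 0.0), ([-42, 20, -14, -65, -62], 0.0), ([-43, 25, -15, -68, -60], 0.0), ([-48, 25, -16, -65, -64], 0.0), ([-55, 19, -15, -60, -72], 0.0)]
36 35 0.14 0.43 maxe 0.0032 step 9.5 j3 -56.5 [([18, 7, -56, -157, -26], 0.0), ([-13, -1, -44, -84, -38], 0.0), ([-45, 11, -31, -67, -61], 0.0), ([-49, 16, -22, -64, -66], 0.0), ([-42, 20, -14, -65, -62], 0.0), ([-43, 25, -15, -68, -60], 0.0), ([-48, 25, -16, -65, -64], 0.0), ([-55, 19, -15, -60, -72], 0.0)]
```

```bash
python3 rel.py .39,.379,.128 .43,.11,.135 .43,-.12,.135 .45,-.2,.15 .551,-.216,.15
```

```text
t 23.6 tcp [0.4613 0.413  0.1078] j [  19.4   16.   -49.8 -160.9  -28.2   80.2] rpy [-179.98   51.66 -149.2 ] F [-0.4   1.05 -7.51] w 0.0609 25.0
tool z [ 0.674  0.401 -0.62 ] y [-0.512  0.859 -0.   ]
.39,.379,.128 units [ 1.65  0.36 -3.86] R*0.02 cols; mm [-73.3 -35.2  22. ]
.43,.11,.135 units [  4.58 -12.22  -8.13] R*0.02 cols; mm [ -33.3 -304.2   29. ]
.43,-.12,.135 units [  8.24 -22.1  -12.74] R*0.02 cols; mm [ -33.3 -534.2   29. ]
.45,-.2,.15 units [  8.38 -26.05 -14.14] R*0.02 cols; mm [ -13.3 -614.2   44. ]
.551,-.216,.15 units [  5.95 -29.32 -11.06] R*0.02 cols; mm [  87.7 -630.2   44. ]
per row: world up [-0.784 -0.    -0.62 ]
```

```bash
python3 -m pendant '[[[0.21,0.045,-0.48,0,0,0,-0.2],[0.21,0.045,-0.48,0,0,0,-0.2],[0.21,0.045,-0.48,0,0,0,-0.2],[0.21,0.045,-0.48,0,0,0,-0.2],[0.21,0.045,-0.48,0,0,0,-0.2],[0.21,0.045,-0.48,0,0,0,-0.2],[0.21,0.045,-0.48,0,0,0,-0.2],[0.21,0.045,-0.48,0,0,0,-0.2]]]' 40
python3 -m pendant '[[[0.18,-0.79,-0.27,0,0,0,-0.2],[0.18,-0.79,-0.27,0,0,0,-0.2],[0.18,-0.79,-0.27,0,0,0,-0.2],[0.18,-0.79,-0.27,0,0,0,-0.2],[0.18,-0.79,-0.27,0,0,0,-0.2],[0.18,-0.79,-0.27,0,0,0,-0.2],[0.18,-0.79,-0.27,0,0,0,-0.2],[0.18,-0.79,-0.27,0,0,0,-0.2]]]'
python3 rel.py .43,.11,.135 .43,-.12,.135
```

```text
time_s: 24.4
tcp_pos: [0.3872, 0.3773, 0.1294]
eef_rot: [-180.0, 51.7, -149.2]
contact_force: [-0.8, 0.7, -7.3]
gripper_width: 0.0608
gripper_force: 40.0
time_s: 25.2
tcp_pos: [0.4081, 0.2422, 0.1341]
eef_rot: [180.0, 51.7, -149.2]
contact_force: [-0.3, 0.8, -7.8]
gripper_width: 0.061
gripper_force: 40.0
t 25.2 tcp [0.4081 0.2422 0.1341] j [  19.3   -3.6  -44.3 -101.3   -9.2   18.6] rpy [ 179.97   51.74 -149.2 ] F [-0.33  0.8  -7.79] w 0.061 40.0
tool z [ 0.674  0.403 -0.619] y [-0.512  0.859  0.   ]
.43,.11,.135 units [ 1.48 -6.24 -2.1 ] R*0.02 cols; mm [  19.9 -133.4    2.8]
.43,-.12,.135 units [  5.12 -16.11  -6.73] R*0.02 cols; mm [  19.9 -363.4    2.8]
per row: world up [-0.785  0.    -0.619]
```

```bash
python3 -m pendant '[[[0.18,-0.78,-0.26,0,0,0,-0.2],[0.18,-0.78,-0.26,0,0,0,-0.2],[0.18,-0.78,-0.26,0,0,0,-0.2],[0.18,-0.78,-0.26,0,0,0,-0.2],[0.18,-0.78,-0.26,0,0,0,-0.2],[0.18,-0.78,-0.26,0,0,0,-0.2],[0.18,-0.78,-0.26,0,0,0,-0.2],[0.18,-0.78,-0.26,0,0,0,-0.2]]]'
python3 -m pendant '[[[0.23,-0.62,-0.29,0,0,0,-0.2],[0.23,-0.62,-0.29,0,0,0,-0.2],[0.23,-0.62,-0.29,0,0,0,-0.2],[0.23,-0.62,-0.29,0,0,0,-0.2],[0.23,-0.62,-0.29,0,0,0,-0.2],[0.23,-0.62,-0.29,0,0,0,-0.2],[0.23,-0.62,-0.29,0,0,0,-0.2],[0.23,-0.62,-0.29,0,0,0,-0.2]]]'
python3 -m pendant '[[[0.23,-0.62,-0.29,0,0,0,-0.2],[0.23,-0.62,-0.29,0,0,0,-0.2],[0.23,-0.62,-0.29,0,0,0,-0.2],[0.23,-0.62,-0.29,0,0,0,-0.2],[0.23,-0.62,-0.29,0,0,0,-0.2],[0.23,-0.62,-0.29,0,0,0,-0.2],[0.23,-0.62,-0.29,0,0,0,-0.2],[0.23,-0.62,-0.29,0,0,0,-0.2]]]'
python3 rel.py .45,-.2,.15 .551,-.216,.15 .551,-.216,.101
```

```text
time_s: 26.0
tcp_pos: [0.4279, 0.1095, 0.1371]
eef_rot: [180.0, 51.7, -149.2]
contact_force: [0.9, 0.1, -7.1]
gripper_width: 0.0603
gripper_force: 40.0
time_s: 26.8
tcp_pos: [0.4281, -0.0063, 0.1371]
eef_rot: [-180.0, 51.7, -149.2]
contact_force: [1.1, 0.7, -6.7]
gripper_width: 0.0606
gripper_force: 40.0
time_s: 27.6
tcp_pos: [0.4283, -0.1222, 0.1369]
eef_rot: [-179.9, 51.7, -149.1]
contact_force: [-0.3, 0.5, -7.7]
gripper_width: 0.0605
gripper_force: 40.0
t 27.6 tcp [ 0.4283 -0.1222  0.1369] j [-41.5   7.8 -33.  -67.3 -54.1  27.2] rpy [-179.94   51.67 -149.14] F [-0.34  0.5  -7.71] w 0.0605 40.0
tool z [ 0.674  0.401 -0.62 ] y [-0.512  0.859 -0.001]
.45,-.2,.15 units [ 0.15 -3.9  -1.39] R*0.02 cols; mm [ 19.7 -79.   15. ]
.551,-.216,.15 units [-2.29 -7.17  1.69] R*0.02 cols; mm [120.7 -95.   15. ]
.551,-.216,.101 units [-0.37 -7.17  3.21] R*0.02 cols; mm [120.7 -95.  -34. ]
per row: world up [-0.784 -0.001 -0.62 ]
```

```bash
python3 -m pendant '[[[0.02,-0.49,-0.17,0,0,0,-0.2],[0.02,-0.49,-0.17,0,0,0,-0.2],[0.02,-0.49,-0.17,0,0,0,-0.2],[0.02,-0.49,-0.17,0,0,0,-0.2],[0.02,-0.49,-0.17,0,0,0,-0.2],[0.02,-0.49,-0.17,0,0,0,-0.2],[0.02,-0.49,-0.17,0,0,0,-0.2],[0.02,-0.49,-0.17,0,0,0,-0.2]]]'
python3 -m pendant '[[[-0.3,-0.41,0.385,0,0,0,-0.2],[-0.3,-0.41,0.385,0,0,0,-0.2],[-0.3,-0.41,0.385,0,0,0,-0.2],[-0.3,-0.41,0.385,0,0,0,-0.2],[-0.3,-0.41,0.385,0,0,0,-0.2],[-0.3,-0.41,0.385,0,0,0,-0.2],[-0.3,-0.41,0.385,0,0,0,-0.2],[-0.3,-0.41,0.385,0,0,0,-0.2]]]'
python3 rel.py .551,-.216,.104
python3 - <<'E'
from h import *
a=cap("side");cv2.imwrite("pics/tray1.png",cv2.resize(a["frame"][120:320,330:590],(780,600)))
E
```

```text
time_s: 28.4
tcp_pos: [0.4488, -0.2015, 0.151]
eef_rot: [-180.0, 51.7, -149.2]
contact_force: [0.4, 0.4, -6.8]
gripper_width: 0.0604
gripper_force: 40.0
time_s: 29.2
tcp_pos: [0.5503, -0.2171, 0.1502]
eef_rot: [180.0, 51.7, -149.2]
contact_force: [-0.6, 0.4, -8.4]
gripper_width: 0.0609
gripper_force: 40.0
t 29.2 tcp [ 0.5503 -0.2171  0.1502] j [-39.   17.4 -16.6 -63.8 -55.1  18.5] rpy [ 179.99   51.65 -149.2 ] F [-0.59  0.41 -8.35] w 0.0609 40.0
tool z [ 0.674  0.402 -0.62 ] y [-0.512  0.859  0.   ]
.551,-.216,.104 units [1.78 0.03 1.33] R*0.02 cols; mm [ -1.3  -0.1 -44.4]
per row: world up [-0.784  0.    -0.62 ]
```

View pics/tray1.png

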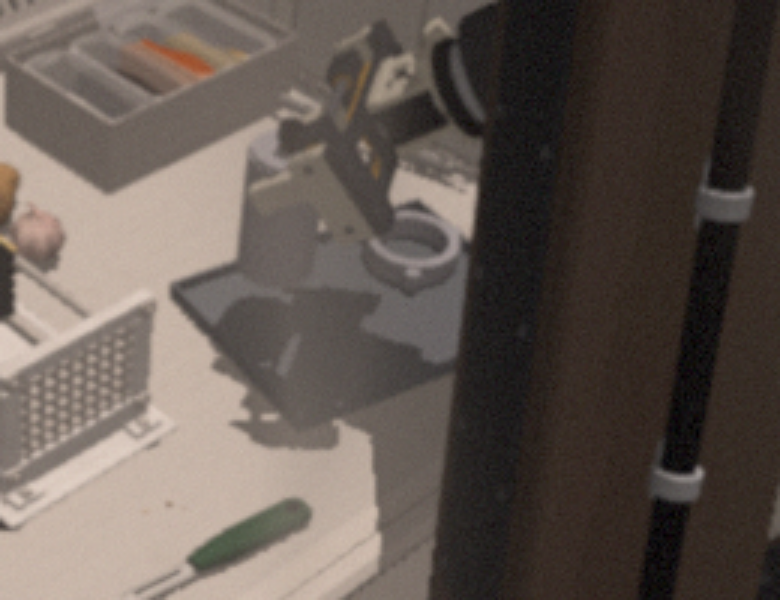

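The canister hangs upright at (280,220) over the tray's free corner, clear of the nut at (410,250).

```bash
python3 -m pendant '[[[0.22,0,0.17,0,0,0,-0.2],[0.22,0,0.17,0,0,0,-0.2],[0.22,0,0.17,0,0,0,-0.2],[0.22,0,0.17,0,0,0,-0.2],[0.22,0,0.17,0,0,0,-0.2],[0.22,0,0.17,0,0,0,-0.2],[0.22,0,0.17,0,0,0,-0.2],[0.22,0,0.17,0,0,0,-0.2]]]'
python3 -m pendant '[[[0.04,0,0.03,0,0,0,-0.2],[0.04,0,0.03,0,0,0,-0.2],[0,0,0,0,0,0,-0.2],[0,0,0,0,0,0,-0.2],[0,0,0,0,0,0,-0.2],[0,0,0,0,0,0,-0.2],[0,0,0,0,0,0,-0.2],[0,0,0,0,0,0,-0.2]]]'
python3 rel.py .551,-.216,.1013
```

```text
time_s: 30.05
tcp_pos: [0.5488, -0.2176, 0.1054]
eef_rot: [-180.0, 51.7, -149.2]
contact_force: [0.1, 0.2, -7.5]
gripper_width: 0.0604
gripper_force: 40.0
time_s: 30.85
tcp_pos: [0.5488, -0.2174, 0.104]
eef_rot: [-180.0, 51.7, -149.2]
contact_force: [0.1, -0.7, -6.3]
gripper_width: 0.0609
gripper_force: 40.0
t 30.85 tcp [ 0.5488 -0.2174  0.104 ] j [-40.3  21.9 -17.8 -67.  -53.7  25.5] rpy [-179.96   51.66 -149.18] F [ 0.07 -0.7  -6.26] w 0.0609 40.0
tool z [ 0.674  0.401 -0.62 ] y [-0.512  0.859 -0.   ]
.551,-.216,.1013 units [0.02 0.   0.04] R*0.02 cols; mm [ 0.2  0.2 -0.8]
per row: world up [-0.784 -0.    -0.62 ]
```

Contact is just starting. I'll go down about 1.2 mm more, check and release.

```bash
python3 -m pendant '[[[0.025,0,0.02,0,0,0,-0.2],[0.025,0,0.02,0,0,0,-0.2],[0,0,0,0,0,0,-0.2],[0,0,0,0,0,0,-0.2],[0,0,0,0,0,0,-0.2],[0,0,0,0,0,0,-0.2],[0,0,0,0,0,0,-0.2],[0,0,0,0,0,0,-0.2]]]' 15
python3 rel.py .551,-.216,.1013
```

```text
time_s: 31.65
tcp_pos: [0.5489, -0.2175, 0.1031]
eef_rot: [-179.9, 51.7, -149.2]
contact_force: [-3.4, -0.2, 2.9]
gripper_width: 0.061
gripper_force: 15.0
t 31.65 tcp [ 0.5489 -0.2175  0.1031] j [-40.4  22.  -17.8 -67.1 -53.7  25.7] rpy [-179.93   51.69 -149.16] F [-3.42 -0.16  2.91] w 0.061 15.0
tool z [ 0.674  0.401 -0.62 ] y [-0.512  0.859 -0.001]
.551,-.216,.1013 units [-0.01  0.01  0.  ] R*0.02 cols; mm [0.  0.3 0.1]
per row: world up [-0.785 -0.001 -0.62 ]
```

```bash
python3 -m pendant '[[[0,0,0,0,0,0,0.8],[0,0,0,0,0,0,0.8],[0,0,0,0,0,0,0.8],[0,0,0,0,0,0,0.8],[0,0,0,0,0,0,0.8],[0,0,0,0,0,0,0.8],[0.2,0,-0.25,0,0,0,0.8],[0.3,0,-0.4,0,0,0,0.8]]]'
python3 -m pendant '[[[0.5,0,-0.65,0,0,0,0.8],[0.5,0,-0.65,0,0,0,0.8],[0.5,0,-0.65,0,0,0,0.8],[0.5,0,-0.65,0,0,0,0.8],[-0.3,0,-0.9,0,0,0,0.8],[-0.6,0,-0.8,0,0,0,0.8],[-0.6,0,-0.8,0,0,0,0.8],[-0.6,0,-0.8,0,0,0,0.8]]]'
python3 -m pendant '[[[-0.4,0,-0.4,0,1,0,0.8],[-0.4,0,-0.4,0,1,0,0.8],[0,0,-0.4,0,1,0,0.8],[0,0,0,0,1,0,0.8],[0,0,0,0,1,0,0.8],[0,0,0,0,1,0,0.8],[0,0,0,0,1,0,0.8],[0,0,0,0,1,0,0.8]]]'
python3 rel.py .551,-.216,.23
python3 - <<'E'
from h import *
a=cap("side");np.savez("side2.npz",**a);P=cloud(a)
m=(P[...,2]>.06)&(P[...,2]<.15)&(np.hypot(P[...,0]-.551,P[...,1]+.216)<.05)
w=P[m];from scipy.optimize import least_squares
b=w[w[:,2]<.11];print(len(b),least_squares(lambda p:np.hypot(b[:,0]-p[0],b[:,1]-p[1])-.031,[.551,-.216],loss="soft_l1",f_scale=.002).x)
k=w[w[:,2]>.128];print("knob",len(k),k.mean(0),k[:,2].max())
cv2.imwrite("pics/tray2.png",cv2.resize(a["frame"][120:320,330:590],(780,600)))
E
```

```text
time_s: 32.45
tcp_pos: [0.5343, -0.2258, 0.1028]
eef_rot: [-180.0, 51.7, -149.2]
contact_force: [-0.5, -0.3, 0.7]
gripper_width: 0.0788
gripper_force: 0.0
time_s: 33.25
tcp_pos: [0.4553, -0.2732, 0.1795]
eef_rot: [-179.9, 51.6, -149.2]
contact_force: [0.6, -0.2, 0.6]
gripper_width: 0.0791
gripper_force: 0.0
time_s: 34.05
tcp_pos: [0.4495, -0.2769, 0.2079]
eef_rot: [-179.8, 19.5, -149.2]
contact_force: [0.2, -0.3, -1.2]
gripper_width: 0.0789
gripper_force: 0.0
t 34.05 tcp [ 0.4495 -0.2769  0.2079] j [-22.2   5.3 -19.9 -19.1 -54.1 -27.3] rpy [-179.84   19.55 -149.25] F [ 0.16 -0.3  -1.16] w 0.0789 0.0
tool z [ 0.289  0.169 -0.942] y [-0.511  0.86  -0.003]
.551,-.216,.23 units [-5.95  0.02  0.79] R*0.02 cols; mm [100.6  60.4  25. ]
per row: world up [-0.335 -0.003 -0.942]
440 [ 0.55174852 -0.21683504]
knob 69 [ 0.5480899  -0.21317865  0.13639808] 0.14338865920311894
```

View pics/tray2.png

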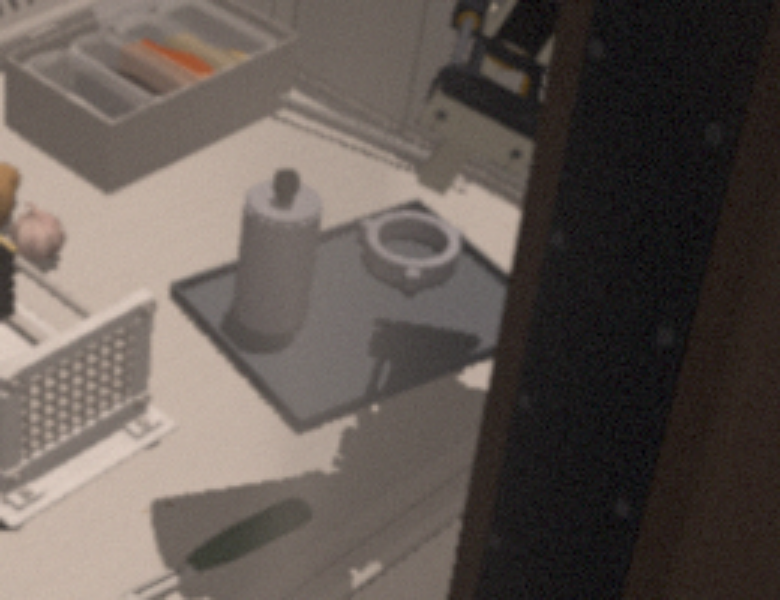

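The canister stands closed in the tray at (275,270), knob at (286,185); the nut is free.

```bash
python3 -m pendant '[[[0,0,0,0,0.98,0,0.4],[0,0,0,0,0.98,0,0.2],[0,0,0,0,0.98,0,0.1],[0,0,-0.4,0,0.98,0,0.1],[0,0,-0.4,0,0.98,0,0.1],[0,0,0,0,0,0,0.1],[0,0,0,0,0,0,0.1],[0,0,0,0,0,0,0.1]]]'
python3 rel.py .551,-.216,.22 .551,-.216,.139
```

```text
time_s: 34.9
tcp_pos: [0.4478, -0.2773, 0.2219]
eef_rot: [180.0, 0.1, -149.3]
contact_force: [0.5, -1.2, -0.9]
gripper_width: 0.0484
gripper_force: 0.0
t 34.9 tcp [ 0.4478 -0.2773  0.2219] j [-10.5   7.7 -20.2  -0.1 -62.  -48.7] rpy [ 1.7999e+02  1.5000e-01 -1.4928e+02] F [ 0.46 -1.21 -0.91] w 0.0484 0.0
tool z [ 0.002  0.001 -1.   ] y [-0.511  0.86   0.   ]
.551,-.216,.22 units [-6.   -0.   -0.04] R*0.02 cols; mm [103.2  61.3   1.1]
.551,-.216,.139 units [-5.99 -0.    4.01] R*0.02 cols; mm [103.2  61.3 -79.9]
per row: world up [-0.003  0.    -1.   ]
```

```bash
python3 -m pendant '[[[-0.75,0,0,0,0,0,0.1],[-0.75,0,0,0,0,0,0.1],[-0.75,0,0,0,0,0,0.1],[-0.75,0,0,0,0,0,0.1],[-0.75,0,0,0,0,0,0.1],[-0.75,0,0,0,0,0,0.1],[-0.75,0,0,0,0,0,0.1],[-0.75,0,0,0,0,0,0.1]]]'
python3 -m pendant '[[[0,0,0.57,0,0,0,0.1],[0,0,0.57,0,0,0,0.1],[0,0,0.57,0,0,0,0.1],[0,0,0.57,0,0,0,0.1],[0,0,0.57,0,0,0,0.1],[0,0,0.57,0,0,0,0.1],[0,0,0.57,0,0,0,0.1],[0,0,0,0,0,0,0.1]]]'
python3 rel.py .551,-.216,.139
python3 -m pendant '[[[0,0,0,0,0,0,-0.8],[0,0,0,0,0,0,-0.8],[0,0,0,0,0,0,-0.8],[0,0,0,0,0,0,-0.8],[0,0,0,0,0,0,-0.8],[0,0,0,0,0,0,-0.8],[0,0,0,0,0,0,-0.8],[0,0,0,0,0,0,-0.8]]]' 12
```

```text
time_s: 35.7
tcp_pos: [0.5527, -0.215, 0.2218]
eef_rot: [-180.0, 0.0, -149.2]
contact_force: [-0.1, -0.9, -0.7]
gripper_width: 0.0479
gripper_force: 0.0
time_s: 36.5
tcp_pos: [0.551, -0.2157, 0.1405]
eef_rot: [179.9, -0.0, -149.2]
contact_force: [-0.9, 0.0, 0.3]
gripper_width: 0.0479
gripper_force: 0.0
t 36.5 tcp [ 0.551  -0.2157  0.1405] j [ -2.5  18.1 -18.2  -0.  -53.8 -56.7] rpy [ 1.7994e+02 -4.0000e-02 -1.4923e+02] F [-0.91  0.05  0.3 ] w 0.0479 0.0
tool z [-0.001  0.001 -1.   ] y [-0.512  0.859  0.001]
.551,-.216,.139 units [ 0.01 -0.01 -0.08] R*0.02 cols; mm [ 0.  -0.3  1.5]
per row: world up [ 0.001  0.001 -1.   ]
time_s: 37.3
tcp_pos: [0.5518, -0.2157, 0.1425]
eef_rot: [-180.0, 0.1, -149.2]
contact_force: [-0.5, 0.4, 3.9]
gripper_width: 0.0194
gripper_force: 12.0
```

```bash
python3 -m pendant '[[[0,0,-0.2,0,0,0,-0.8],[0,0,-0.2,0,0,0,-0.8],[0,0,-0.3,0,0,0,-0.8],[0,0,-0.4,0,0,0,-0.8],[0,0,-0.5,0,0,0,-0.8],[0,0,-0.7,0,0,0,-0.8],[0,0,-0.7,0,0,0,-0.8],[0,0,0,0,0,0,-0.8]]]'
python3 rel.py .4566,-.2725,.20
python3 - <<'E'
from h import *
a=cap("side");cv2.imwrite("pics/lid1.png",cv2.resize(a["frame"][120:320,330:590],(780,600)))
E
```

```text
time_s: 38.1
tcp_pos: [0.5528, -0.216, 0.2049]
eef_rot: [-179.8, 0.2, -149.2]
contact_force: [-0.8, 0.1, -0.7]
gripper_width: 0.019
gripper_force: 12.0
t 38.1 tcp [ 0.5528 -0.216   0.2049] j [ -2.5  14.6 -13.7   0.  -61.4 -56.7] rpy [-179.82    0.24 -149.2 ] F [-0.83  0.13 -0.74] w 0.019 12.0
tool z [ 0.005 -0.001 -1.   ] y [-0.512  0.859 -0.003]
.4566,-.2725,.20 units [5.58 0.04 0.07] R*0.02 cols; mm [-96.2 -56.5  -1.9]
per row: world up [-0.004 -0.003 -1.   ]
```

View pics/lid1.png

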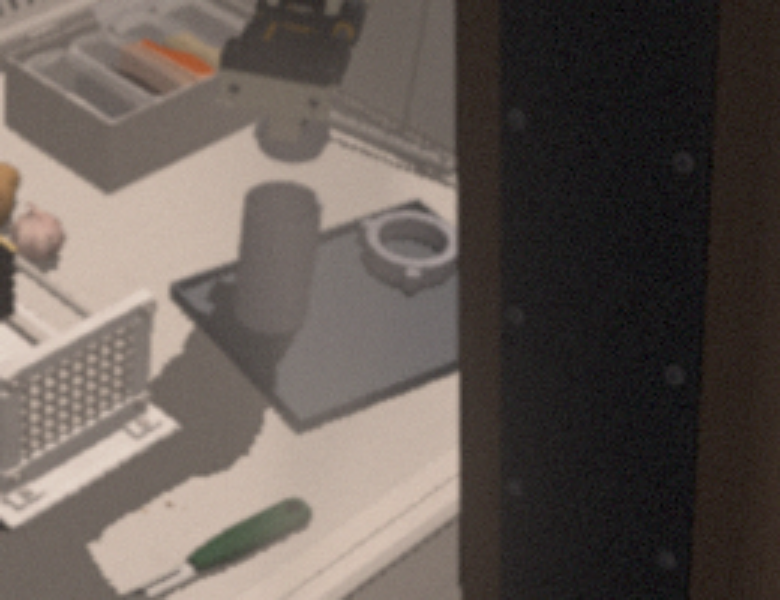

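The lid hangs level at (290,140), and the open canister stands undisturbed at (280,255).

```bash
python3 -m pendant '[[[0.7,0,0,0,0,0,-0.8],[0.7,0,0,0,0,0,-0.8],[0.7,0,0,0,0,0,-0.8],[0.7,0,0,0,0,0,-0.8],[0.7,0,0,0,0,0,-0.8],[0.7,0,0,0,0,0,-0.8],[0.7,0,0,0,0,0,-0.8],[0.7,0,0,0,0,0,-0.8]]]'
python3 -m pendant '[[[0,0,0.8,0,0,0,-0.8],[0,0,0.9,0,0,0,-0.8],[0,0,0.9,0,0,0,-0.8],[0,0,0.9,0,0,0,-0.8],[0,0,0.9,0,0,0,-0.8],[0,0,0.9,0,0,0,-0.8],[0,0,0.9,0,0,0,-0.8],[0,0,0.9,0,0,0,-0.8]]]'
python3 -m pendant '[[[0,0,0.25,0,0,0,-0.8],[0,0,0.15,0,0,0,-0.8],[0,0,0.1,0,0,0,-0.8],[0,0,0.1,0,0,0,-0.8],[0,0,0,0,0,0,-0.8],[0,0,0,0,0,0,-0.8],[0,0,0,0,0,0,-0.8],[0,0,0,0,0,0,-0.8]]]'
python3 rel.py .4566,-.2725,.038
```

```text
time_s: 38.95
tcp_pos: [0.4543, -0.2737, 0.2021]
eef_rot: [-180.0, 0.1, -149.2]
contact_force: [0.4, -1.0, -0.8]
gripper_width: 0.0194
gripper_force: 12.0
time_s: 39.75
tcp_pos: [0.4551, -0.2734, 0.0595]
eef_rot: [-180.0, 0.1, -149.2]
contact_force: [-0.1, -0.3, -0.2]
gripper_width: 0.0192
gripper_force: 12.0
time_s: 40.55
tcp_pos: [0.4556, -0.273, 0.0482]
eef_rot: [-180.0, 0.1, -149.2]
contact_force: [-0.4, -0.5, 0.2]
gripper_width: 0.0192
gripper_force: 12.0
t 40.55 tcp [ 0.4556 -0.273   0.0482] j [ -9.8  19.8 -31.3  -0.  -38.9 -49.4] rpy [-1.7997e+02  7.0000e-02 -1.4921e+02] F [-0.43 -0.49  0.17] w 0.0192 12.0
tool z [ 0.001  0.    -1.   ] y [-0.512  0.859 -0.   ]
.4566,-.2725,.038 units [-0.05 -0.    0.36] R*0.02 cols; mm [ 1.   0.5 -7.2]
per row: world up [-0.001 -0.    -1.   ]
```

Descending in 1 mm steps, checking the force.

```bash
python3 -m pendant '[[[0,0,0.05,0,0,0,-0.8],[0,0,0.05,0,0,0,-0.8],[0,0,0.05,0,0,0,-0.8],[0,0,0.05,0,0,0,-0.8],[0,0,0.05,0,0,0,-0.8],[0,0,0,0,0,0,-0.8],[0,0,0,0,0,0,-0.8],[0,0,0,0,0,0,-0.8]]]'
python3 -m pendant '[[[0,0,0.05,0,0,0,-0.8],[0,0,0,0,0,0,-0.8],[0,0,0,0,0,0,-0.8],[0,0,0.05,0,0,0,-0.8],[0,0,0,0,0,0,-0.8],[0,0,0,0,0,0,-0.8],[0,0,0,0,0,0,-0.8],[0,0,0,0,0,0,-0.8]]]'
```

```text
time_s: 41.35
tcp_pos: [0.4555, -0.273, 0.043]
eef_rot: [-180.0, 0.1, -149.2]
contact_force: [-0.4, 0.8, -0.6]
gripper_width: 0.0192
gripper_force: 12.0
time_s: 42.15
tcp_pos: [0.4556, -0.273, 0.0414]
eef_rot: [-180.0, 0.1, -149.2]
contact_force: [-1.6, 1.6, 5.3]
gripper_width: 0.0193
gripper_force: 12.0
```

Contact (5 N). Release, then rise straight up.

```bash
python3 -m pendant '[[[0,0,0,0,0,0,-0.3],[0,0,0,0,0,0,0],[0,0,0,0,0,0,0.1],[0,0,0,0,0,0,0.1],[0,0,0,0,0,0,0.1],[0,0,0,0,0,0,0.1],[0,0,-0.2,0,0,0,0.1],[0,0,-0.4,0,0,0,0.1]]]'
python3 -m pendant '[[[0,0,-0.9,0,0,0,0.1],[0,0,-0.9,0,0,0,0.1],[0,0,-0.9,0,0,0,0.1],[0,0,-0.9,0,0,0,0.1],[0,0,-0.9,0,0,0,0.1],[0,0,-0.9,0,0,0,0.1],[0,0,-0.9,0,0,0,0.1],[0,0,-0.9,0,0,0,0.1]]]'
python3 -m pendant '[[[0,-1,0,0,0,0,0.1],[0,-1,0,0,0,0,0.1],[0,-1,0,0,0,0,0.1],[0,-1,0,0,0,0,0.1],[0,-1,0,0,0,0,0.1],[0,-1,0,0,0,0,0.1],[0,-1,0,0,0,0,0.1],[0,0,0,0,0,0,0.1]]]'
python3 - <<'E'
from h import *
a=cap("side");b=cap("top")
cv2.imwrite("pics/end.png",np.hstack([cv2.resize(a["frame"][170:430,140:540],(400,260)),cv2.resize(b["frame"][180:380,110:520],(400,260))]))
cv2.imwrite("pics/endlid.png",cv2.resize(a["frame"][120:320,330:590],(780,600)))
P=cloud(a)
for nm,u,v in(("c2",237,298),("c3",268,263)):
    w=P[v-8:v+60,u-30:u+30].reshape(-1,3);k=np.nanmedian(P[v-2:v+3,u-2:u+3].reshape(-1,3),0);print(nm,k.round(4))
m=(P[...,2]>.02)&(P[...,2]<.06)&(np.hypot(P[...,0]-.456,P[...,1]+.273)<.04);print("lid knob",m.sum(),P[m].mean(0) if m.any() else 0,P[m][:,2].max() if m.any() else 0)
E
```

```text
time_s: 42.95
tcp_pos: [0.4551, -0.2729, 0.053]
eef_rot: [180.0, 0.0, -149.2]
contact_force: [0.3, 0.1, -0.4]
gripper_width: 0.0484
gripper_force: 0.0
time_s: 43.75
tcp_pos: [0.4552, -0.273, 0.1986]
eef_rot: [-180.0, 0.1, -149.2]
contact_force: [0.2, 0.3, -0.0]
gripper_width: 0.0484
gripper_force: 0.0
time_s: 44.55
tcp_pos: [0.5277, -0.395, 0.1972]
eef_rot: [-180.0, 0.0, -149.3]
contact_force: [-0.9, 1.3, -0.1]
gripper_width: 0.0484
gripper_force: 0.0
c2 [0.5082 0.3176 0.1362]
c3 [0.5491 0.2227 0.1361]
lid knob 39 [ 0.45493087 -0.26740293  0.03346489] 0.044587853583396564
```

View pics/end.png

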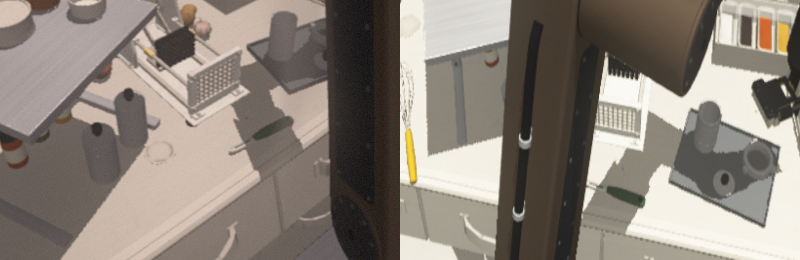

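View pics/endlid.png

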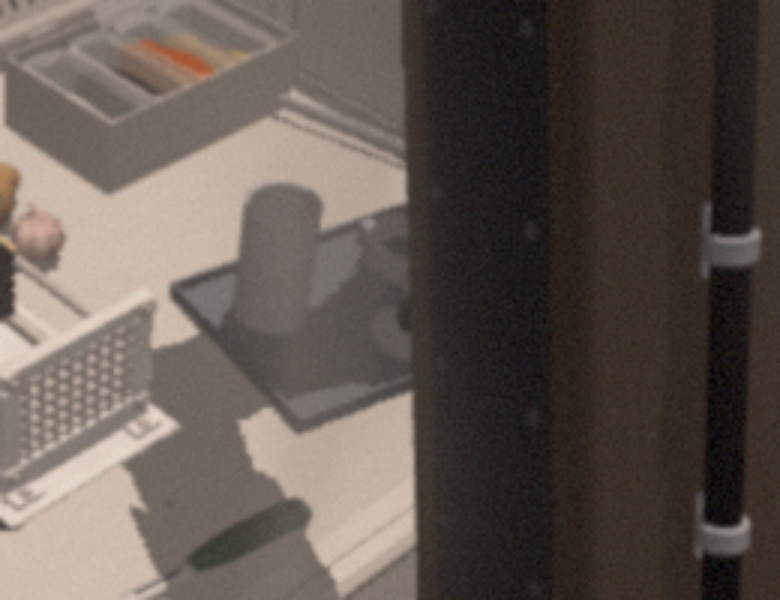

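The last views show the open canister upright in the tray at (708,125) in the top view. Its lid lies flat beside it, knob up, at (723,183). The other two canisters stand closed where they were, at (100,150) and (130,118) in the side view. The arm touches nothing.

```bash
python3 -c "
from plant import r
print(r.close_job())"
```

```text
the job is handed in; nothing more can be done
None
```

The left canister weighed about 0.75 kg, so I stood it in the tray, took off its lid and laid the lid knob up beside it; the middle one weighed about 0.37 kg and went back to its place, the right one was never touched, and the job was handed in at about 45 s.

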